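# Finish, close and lock an apple gift box

### The job

Set the loose apple, stalk up, in the empty cell of the white packing box without dropping it, then slide the wooden lid fully shut. When it is shut, push the orange locking plate down through the slot in the lid until its thick head rests on the lid, and let go. Leave the two apples already packed and the other things on the table where they are.

Things in the scene. Friction and masses are not known exactly. Their poses are not given: they have to be found in the camera images.
- box: White open box fixed to the table. Origin on the table under the middle cell; x points away from the robot, y left, z up; turned up to 0.2 rad. Three cells, centred at box y = -80, 0, 80 mm, each 124 mm (x) by 76 mm (y), floor at 6 mm. Dividers between them are 4 mm thick, tops at 32 mm; outer walls rise to 72 mm. Lid rails, 8 mm thick, 89 mm high, at y = +-132 mm, run from x = -98 to 272 mm.
- empty_cell (a point): Centre of the floor of the one empty cell, 6 mm above the table (any of the three cells). Its axes are parallel to the box's.
- apple_centre (a point): Loose yellow-green apple, 62 mm across, 58 mm high plus a thin 7 mm stalk, 0.13 kg, standing on a flat base on the table. The point is on its axis, 30 mm above its base; z points to the stalk.
- lid (a joint): Opening of the sliding lid in m: 0 shut against its stop, growing as the lid slides along box +x, to 0.18. Starts at 0.160 to 0.178. It slides with about 1.5 N of friction and stays where it is left.
- lid_handle (a point): Middle of the dark steel bar on the plywood lid, where it is gripped: 81 mm long along box y, 11 mm thick, its axis 35 mm above the lid's top. The lid is 168 (x) by 244 mm, 10 mm thick, its top 83 mm above the table. With the lid shut this point is at box x = -45, y = -70 mm. Axes parallel to the box's.
- slot_mouth (a point): Centre of the slot in the lid, at the lid's top surface (83 mm above the table). The slot goes through the lid, 9 mm wide along box x and 64 mm long along box y, with a 3 mm bevel round its mouth. With the lid shut it is at box x = -80, y = +50 mm.
- box_slot (a point): Mouth of the slot in the top of the box's front block (block from box x = -98 to -62 mm, top 72 mm above the table): 11 mm (x) by 67 mm (y), 52 mm deep, at box x = -80, y = 50 mm. It lies under the lid's slot when the lid is shut.
- plate_grip (a point): Centre of the thick head of the orange locking plate: 20 mm thick (plate x), 60 wide (y), 44 high, 22 mm below and above the point. Below it is a blade 6 mm thick, 60 wide, 46 long, thinned to 3 by 54 mm in its last 5 mm. 0.09 kg, same either way round, z up. It starts with the blade in its stand's slot, the head on the stand. Home in the lid, the point is 22 mm above the lid's top.
- stand: Brown wooden stand fixed to the table, 50 by 96 mm, 52 mm high, with a slot 11 by 67 mm that holds the plate's blade upright (46 mm deep in it). Origin under its centre; x across the slot, y along it.
- packed_a_centre (a point): One packed apple, the same as the loose one, in its cell; point 30 mm above its base.
- packed_b_centre (a point): The other packed apple, in its cell; point 30 mm above its base.
- tape_centre (a point): Brown tape roll lying flat, 104 mm across, 48 mm high; its centre. Bystander.
- spray_centre (a point): White bottle with a green cap, 64 mm across, 170 mm high, standing; its centre. Bystander.
- cartons_centre (a point): Brown cardboard pack, 80 by 130 by 30 mm, lying to the left of the box; its centre. Bystander.

How it is judged:
On the way, in this order (a step that is already met when the one before it is completed fails the run):
1. The apple stands, released, in the empty cell while the lid is still open (horizontal distance between apple_centre and empty_cell below 0.038 m and z of apple_centre in the frame of box below 0.05 m and angle between apple_centre's own z axis and vertical below 0.6 rad and contact force between the fingers and apple below 0.05 N and linear speed of apple below 0.05 m/s and value of joint lid above 0.1 m), for 0.2 s.
2. The lid is shut (within 5 mm of its stop) with the apple in its cell (value of joint lid below 0.005 m and horizontal distance between apple_centre and empty_cell below 0.038 m and z of apple_centre in the frame of box below 0.05 m and angle between apple_centre's own z axis and vertical below 0.6 rad), for 0.2 s.
3. The locking plate is through the slot, its head on the lid (value of joint lid below 0.005 m and z of plate_grip in the frame of box below 0.109 m and horizontal distance between plate_grip and slot_mouth below 0.008 m and angle between plate_grip's own z axis and vertical below 0.1 rad), for 0.2 s.
At the end, for the whole second after the job is handed in: The apple stands, stalk up (within 0.6 rad), in the cell that was empty (centre within 38 mm of the cell's centre, on its floor); the lid is within 5 mm of fully shut; the plate is upright (within 0.1 rad) in the slot, its head within 4 mm of the lid's top; apple and plate are at rest (all of step 3 and horizontal distance between apple_centre and empty_cell below 0.038 m and z of apple_centre in the frame of box below 0.05 m and angle between apple_centre's own z axis and vertical below 0.6 rad and linear speed of each of plate, apple below 0.02 m/s); the robot touches nothing.
It fails at once if The apple is dropped (falls free faster than 0.7 m/s, a drop of about 25 mm) (linear speed of apple above 0.7 m/s and contact force between apple and anything else below 0.02 N).
It fails at once if A packed apple is moved more than 25 mm (distance of any of packed_a_centre, packed_b_centre from where it was at the start of the episode above 0.025 m).
It fails at once if The tape roll, bottle or cardboard pack is moved more than 25 mm (distance of any of tape_centre, spray_centre, cartons_centre from where it was at the start of the episode above 0.025 m).
It also fails if it takes over 70 s, if anything falls off the work surface, if the arm or the gripper's body presses on something with over 40 N, if the wrist force passes 120 N, or if a joint passes its speed limit or range.

### The arm

A 7-joint arm with a two-finger parallel gripper is mounted at the origin on the work surface. World frame = base frame: x ahead of the robot, y to its left, z up, the work surface at z = 0. Lengths are in m, angles in rad, forces in N, time in s.
With the tool pointing down it reaches from about 0.375 to 0.925 m from the base axis. Payload 3.1 kg.
Tool frame: the origin (TCP) lies on the centre line of the jaws, within the pads' length; the fingertips stand 17 mm ahead of it and the grasp point (between the pads) lies 2 mm behind it (robot.finger_overhang is the distance from the TCP to the fingertips, in m); z points along the fingers, x is the direction in which the jaws open and shut, and the axes are right-handed (so a half turn about z gives the same grasp; the last joint's range is limited). The gripper opens to 85 mm and grips with 20 to 120 N. Pads are 22 mm wide; open, the fingers measure 114 mm over their backs; the gripper's body (76 mm by 85 mm) begins 54 mm behind the grasp point. The pads swing forward as they close: fully open they stand 13 mm farther back than shut.
Start: joints at [1.154, 0.383, 0.044, 1.598, -0.018, 1.161, -0.05], TCP at [0.204, -0.617, 0.219] pointing down, gripper open.
Joint ranges: [-2.61, 2.61], [-0.41, 2.15], [-1.48, 1.57], [0, 2.5], [-1.57, 4.71], [0.05, 1.97], [-2.85, 2.85]. Speed limits (rad/s): [2.79, 2.79, 3.14, 3.14, 3.14, 3.14, 3.14].

### API

Orientations are given as a unit quaternion [x, y, z, w].
In Python, from rig import readout, capture, camera_info, robot gives the robot as it stands.
- The arm moves only by the tool step_arm, never from a script. Its argument "increments" is a list of rows, each an object with "offset": the shift along the tool's x, y, z in cm, a list of three; "yaw": the turn about the tool's z in degrees. In form: [{"offset": [dx, dy, dz], "yaw": yaw}, ...]. A call has 1 to 12 rows; each row is the pose to reach, as a shift and turn from the pose commanded when the call began, along the tool's axes at that moment; what a row does not reach only later rows make up. A row lasts 1/12 s, in which the tool goes at most 41.7 mm and 7.16 degrees, less where a joint would pass 70% of its speed; a pose out of reach is approached as far as the arm can. A call with a gripper value outside its range is refused whole. "grip" is the closure, from -1 (fully open) to 1 (shut), so that 0 is half open, set as the call begins (left out, the last holds). The fingers move at their own pace and stop on an object; "force" is the grip in N (left out, the last holds). Time passes only in rows, so rows that repeat a pose let the fingers close. It gives the time, the measured TCP pose, the force and the opening at its end, in the units of the state.
- readout.get_obs(): the state, without advancing time (a new reading comes with each control period).
- capture(name): name is "scene" or "top" or "wrist"; returns the picture (420x560x3 uint8, red, green, blue); there is no depth.
- camera_info(name): a dict with "vfov" (degrees; the focal length in pixels is half the picture's height over the tangent of half this angle, whatever the lens; pixels are square), "cx", "cy" (the principal point, pixels), "origin" and "orientation" of the camera in the world. Camera axes: x right, y up, looking along -z (the intrinsics and any distortion apply to the point x, -y, -z); pixel columns grow to the right and rows downward; lengths in m; the calibration is good to about 2 mm. A picture is of the moment at which its call begins: read the wrist's pose just before it. camera_info takes no time and is no camera call; for the wrist camera it gives the pose at the moment of the call.
- robot.job_done(): hands the job in, once; it reports no verdict.
The state is a dict: "time_s": time; "q": joint angles; "joint_velocities": joint speeds; "joint_efforts": joint torques, N m; "eef_pos": TCP position; "orientation": TCP orientation; "wrist_force": force on the tool from outside, world axes, zero at the start; "wrist_torque": the same for the moment, N m; "width": finger opening in m.
Only numpy, scipy, OpenCV 4.12 (cv2) and the standard library are available. Lean on these libraries where they do the work, as an engineer would, in place of code of your own. Each camera call takes 0.05 s, during which the arm holds its last target.

## Working session

There is one attempt and no reset: what is moved stays moved. The work goes in short steps, Python scripts to look and compute and a tool call to move; the robot and the scene stay as the last step left them, time stands still between calls to the robot, and variables do not carry over. Pictures are saved under pics/ and viewed, and the job is handed in when it is done.

Besides the shell and the picture viewer there is one more tool, called after "Call:" by a JSON object that holds its "name" and its "arguments". step_arm: Moves the arm, as the interface text tells. Its arguments: {"type":"object","properties":{"increments":{"type":"array"},"grip":{"type":"number"},"force":{"type":"number"}},"required":["increments"]}

```bash
mkdir -p pics; ls; python3 - <<'E'
from rig import readout, capture, camera_info, robot
import cv2
print(readout.get_obs())
for n in ["scene","top","wrist"]:
    print(n,camera_info(n))
    cv2.imwrite(f"pics/{n}0.png",capture(n)[:,:,::-1])
E
```

```text
pics
{'time_s': 0.0, 'q': array([ 1.1541893 ,  0.3838598 ,  0.04386939,  1.59962083, -0.01794316,
        1.16120182, -0.04997406]), 'joint_velocities': array([-5.96876628e-04, -4.98754044e-04,  1.09678538e-03, -1.06681505e-03,
        6.50143191e-05,  5.82719963e-05, -4.47261741e-07]), 'joint_efforts': array([-4.89007380e-04, -4.33466721e+01,  1.02416463e+00, -2.49517608e+01,
        1.05006807e-02,  1.11194912e-02, -4.89994989e-06]), 'eef_pos': array([ 0.20340031, -0.61630094,  0.21755003]), 'orientation': array([ 8.10366779e-01, -5.85921382e-01, -1.12670700e-03, -7.40664985e-04]), 'wrist_force': array([ 0.09760448, -0.43695585,  0.48269301]), 'wrist_torque': array([ 0.00266838, -0.00851846,  0.02290086]), 'width': 0.08533524896466693}
scene {'vfov': 49.024882803775434, 'cx': 281.2932469122788, 'cy': 211.61810026105059, 'origin': array([ 1.08964641, -0.48204277,  0.99435475]), 'orientation': array([0.31378302, 0.14318743, 0.37458299, 0.86065392])}
top {'vfov': 53.88981215313457, 'cx': 280.4166662129592, 'cy': 207.717442475757, 'origin': array([0.43511032, 0.02836055, 1.07162931]), 'orientation': array([ 0.03938504, -0.04889852, -0.70356535,  0.70785136])}
wrist {'vfov': 69.48466365980904, 'cx': 277.78665519699473, 'cy': 212.2158096188902, 'origin': array([ 0.28061589, -0.59148779,  0.3725477 ]), 'orientation': array([-0.12861334,  0.09415068, -0.57790122,  0.80039018])}
```

View pics/scene0.png

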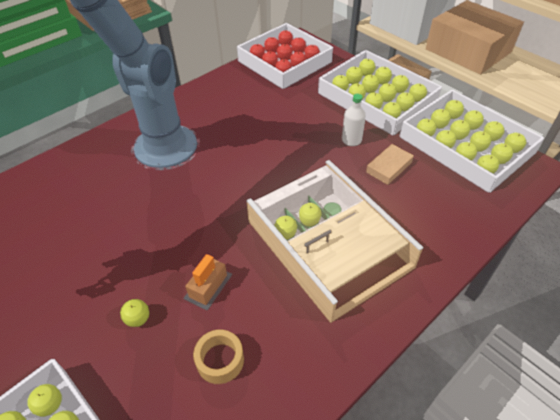

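View pics/top0.png

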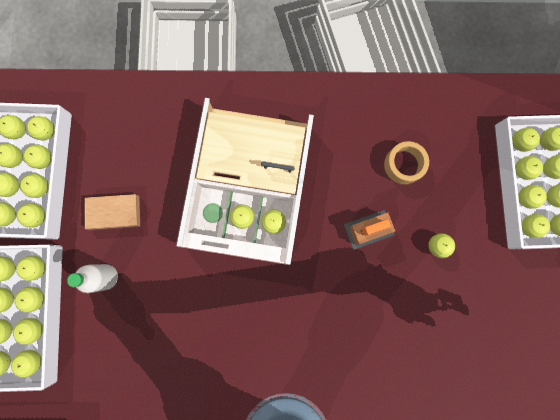

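View pics/wrist0.png

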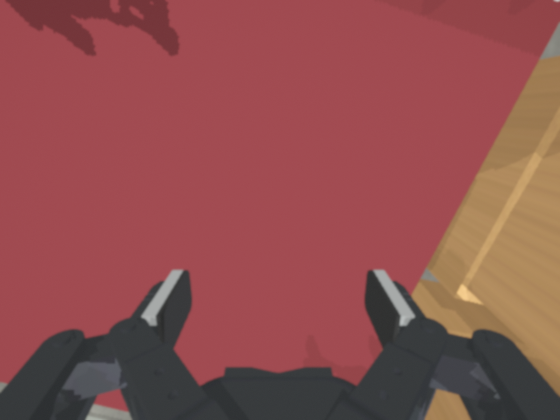

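```bash
cat > h.py <<'E'
import numpy as np, cv2
from scipy.spatial.transform import Rotation as R
from scipy.optimize import least_squares
from rig import readout, capture, camera_info, robot
def fl(ci): return 210/np.tan(np.radians(ci['vfov']/2))
def unproj(ci,uv,z):
    f=fl(ci); d=np.array([(uv[0]-ci['cx'])/f,-(uv[1]-ci['cy'])/f,-1.])
    d=R.from_quat(ci['orientation']).apply(d); o=np.array(ci['origin'])
    return o+d*(z-o[2])/d[2]
def proj(ci,P):
    p=R.from_quat(ci['orientation']).inv().apply(np.atleast_2d(P)-ci['origin']); f=fl(ci)
    return np.c_[ci['cx']+f*p[:,0]/-p[:,2], ci['cy']-f*p[:,1]/-p[:,2]]
def crop(img,x0,y0,w,h,s,name):
    c=cv2.resize(img[y0:y0+h,x0:x0+w,::-1],None,fx=s,fy=s,interpolation=cv2.INTER_CUBIC)
    st=20
    for u in range((x0+st-1)//st*st,x0+w,st):
        cv2.line(c,((u-x0)*s,0),((u-x0)*s,6),(255,255,0),1); cv2.putText(c,str(u),((u-x0)*s,16),0,.35,(255,255,0),1)
    for v in range((y0+st-1)//st*st,y0+h,st):
        cv2.line(c,(0,(v-y0)*s),(6,(v-y0)*s),(255,255,0),1); cv2.putText(c,str(v),(8,(v-y0)*s+4),0,.35,(255,255,0),1)
    cv2.imwrite(name,c)
E
python3 - <<'E'
from h import *
i=cv2.imread('pics/top0.png')[:,:,::-1]
crop(i,170,90,160,120*1,5,'pics/t1.png')
crop(i,170,160,160,110,5,'pics/t2.png')
crop(i,330,130,140,140,4,'pics/t3.png')
E
```

```text
(no output)
```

View pics/t1.png

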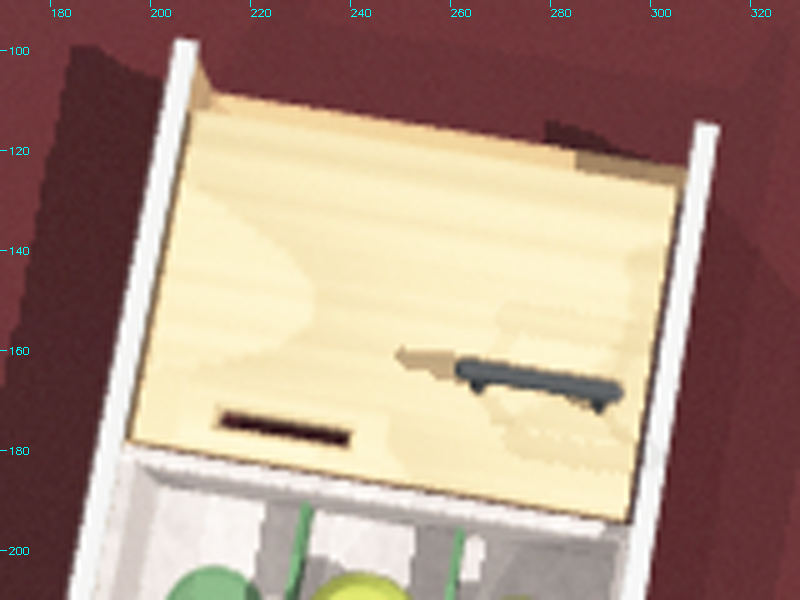

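View pics/t2.png

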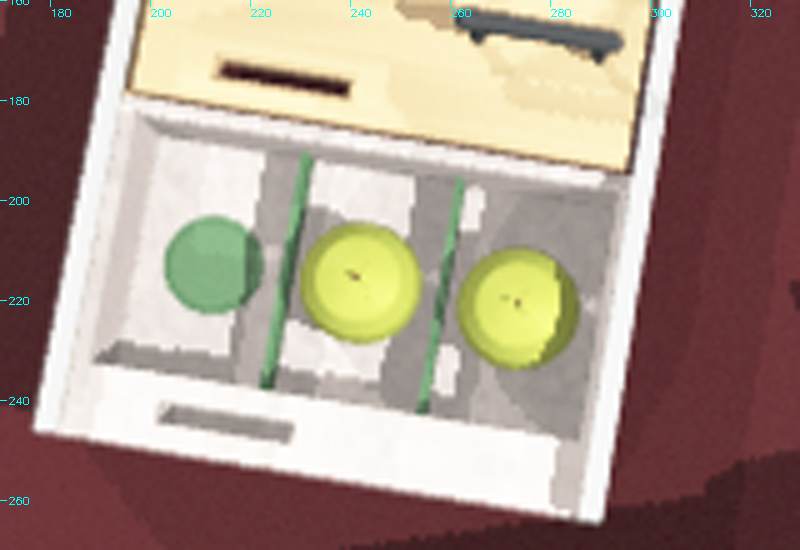

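View pics/t3.png

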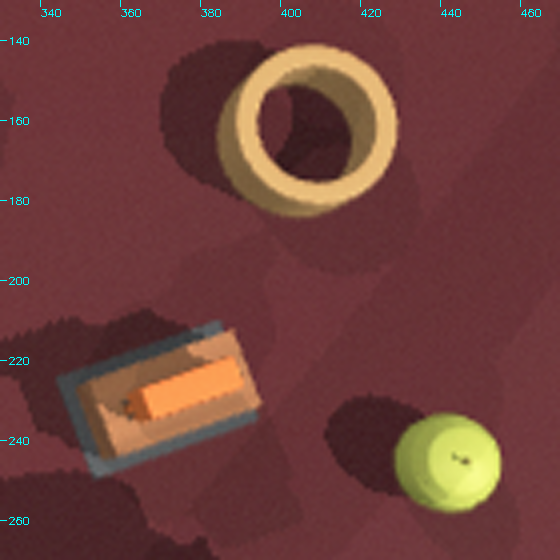

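```bash
python3 - <<'E'
from h import *
ci=camera_info('top')
pts=[((177,246,),.089,(-.098,.136)),((290,264.4),.089,(-.098,-.136)),((205.4,97.6),.089,(.272,.136)),((314,115),.089,(.272,-.136)),((215.2,244.4),.072,(-.08,.05))]
W=np.array([unproj(ci,p,z)[:2] for p,z,_ in pts]);B=np.array([b for *_,b in pts])
def T(p,b): c,s=np.cos(p[2]),np.sin(p[2]); return p[:2]+np.asarray(b)@np.array([[c,s],[-s,c]])
r=least_squares(lambda p:(T(p,B)-W).ravel(),[.6,.1,0]);p=r.x
print(p,r.fun.reshape(-1,2)*1000)
c,s=np.cos(p[2]),np.sin(p[2]); inv=lambda w:(np.asarray(w)-p[:2])@np.array([[c,-s],[s,c]])
for n,uv,z in [('lidslot',(227,175.6),.083),('handle',(278,166.4),.118),('mark',(212.3,212.8),.006),('appA',(241.5,216),.03),('appB',(273.5,221.5),.03)]:
    w=unproj(ci,uv,z); print(n,w,inv(w[:2]))
print('apple',unproj(ci,(442,245.5),.03),unproj(ci,(445,245.2),.062))
print('plate',unproj(ci,(378,228),.096), [unproj(ci,q,.096)[:2] for q in ((362,234),(390,222))])
print('tape',unproj(ci,(410,160),.048),'spray',unproj(ci,(75,281),.17),'carton',unproj(ci,(112,211),.03))
print('cellworld',T(p,[0,.08]))
E
```

```text
[ 0.54193487  0.11026366 -0.15540237] [[ 0.41788228  0.5747241 ]
 [ 0.02440323 -1.06893422]
 [-0.12806189  0.05806209]
 [-0.32006064  0.11419348]
 [ 0.00583702  0.32195456]]
lidslot [0.63711846 0.14565401 0.083     ] [0.08855893 0.04969617]
handle [0.65298972 0.02202298 0.118     ] [ 0.12337425 -0.06998851]
mark [0.55450013 0.19070779 0.006     ] [-3.71207777e-05  8.14195533e-02]
appA [0.54415961 0.11308098 0.03      ] [0.00176187 0.00312771]
appB [0.53070977 0.03197866 0.03      ] [ 0.00102694 -0.07907901]
apple [ 0.4726208 -0.3940451  0.03     ] [ 0.47224261 -0.38848759  0.062     ]
plate [ 0.51077519 -0.21635491  0.096     ] [array([ 0.49630349, -0.17799514]), array([ 0.52525351, -0.24534361])]
tape [ 0.68842041 -0.31433815  0.048     ] spray [0.38747792 0.45476637 0.17      ] carton [0.55467254 0.43981719 0.03      ]
cellworld [0.55431708 0.1892996 ]
```

```bash
cat >> h.py <<'E'
def plan(x,y,z,a=None):
    "a: wanted heading of tool x in deg (mod 180)"
    o=readout.get_obs(); r=R.from_quat(o['orientation']); tx=r.apply([1,0,0]); h=np.degrees(np.arctan2(tx[1],tx[0]))
    # assume vertical tool
    rv=R.from_euler('z',h,degrees=True)*R.from_euler('x',180,degrees=True)
    d=rv.inv().apply(np.array([x,y,z])-o['eef_pos'])*100
    yaw=0 if a is None else -((a-h+90)%180-90)
    print('t',round(o['time_s'],2),'pos',o['eef_pos'].round(4),'head',round(h,2),'w',round(o['width'],4),'F',o['wrist_force'].round(1),'tilt',r.apply([0,0,1]).round(3))
    print('  offset cm',d.round(2),'yaw',round(yaw,2),'dist mm',round(float(np.linalg.norm(d))*10,1))
E
python3 -c "
from h import *
plan(.473,-.394,.20,-8.9)"
```

```text
t 0.15 pos [ 0.2035 -0.6165  0.2179] head -71.73 w 0.0854 F [0.2 0.7 0.7] tilt [-0.001  0.002 -1.   ]
  offset cm [-12.68 -32.57   1.79] yaw -62.83 dist mm 349.9
```

Call:
{"name": "step_arm", "arguments": {"increments": [{"offset": [-12.7,-32.6,1.8],"yaw": -62.8},{"offset": [-12.7,-32.6,1.8],"yaw": -62.8},{"offset": [-12.7,-32.6,1.8],"yaw": -62.8},{"offset": [-12.7,-32.6,1.8],"yaw": -62.8},{"offset": [-12.7,-32.6,1.8],"yaw": -62.8},{"offset": [-12.7,-32.6,1.8],"yaw": -62.8},{"offset": [-12.7,-32.6,1.8],"yaw": -62.8},{"offset": [-12.7,-32.6,1.8],"yaw": -62.8},{"offset": [-12.7,-32.6,1.8],"yaw": -62.8},{"offset": [-12.7,-32.6,1.8],"yaw": -62.8},{"offset": [-12.7,-32.6,1.8],"yaw": -62.8},{"offset": [-12.7,-32.6,1.8],"yaw": -62.8}], "grip": -1, "force": 30}}

```text
time_s: 1.15
eef_pos: [0.472, -0.3957, 0.2005]
orientation: [0.997, -0.079, -0.001, 0.0]
wrist_force: [0.6, -0.6, -0.2]
width: 0.0853
```

```bash
python3 -c "
from h import *
plan(.473,-.394,.20,-8.9)
ci=camera_info('wrist');i=capture('wrist');cv2.imwrite('pics/w1.png',i[:,:,::-1])
np.save('w1.npy',ci,allow_pickle=True)
print(ci['origin'],proj(ci,[[.4726,-.394,.03],[.473,-.394,.062]]))"
```

```text
t 1.15 pos [ 0.472  -0.3957  0.2005] head -9.09 w 0.0853 F [ 0.6 -0.6 -0.2] tilt [-0.002 -0.001 -1.   ]
  offset cm [ 0.07 -0.19  0.05] yaw -0.19 dist mm 2.1
[ 0.48536713 -0.31597695  0.355323  ] [[277.95746038 187.12834757]
 [278.31630841 194.63829848]]
```

View pics/w1.png

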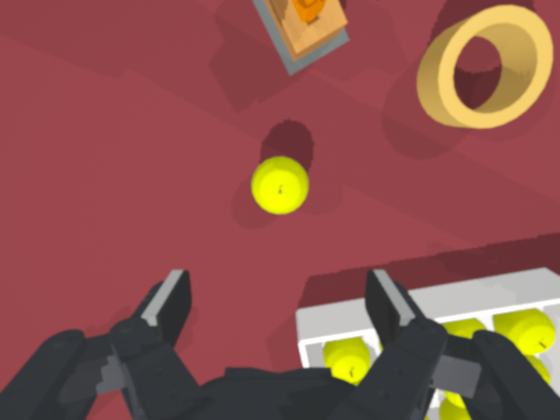

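Call:
{"name": "step_arm", "arguments": {"increments": [{"offset": [0.16,-0.4,4],"yaw": 0.2},{"offset": [0.16,-0.4,8],"yaw": 0.2},{"offset": [0.16,-0.4,11],"yaw": 0.2},{"offset": [0.16,-0.4,14],"yaw": 0.2},{"offset": [0.16,-0.4,16],"yaw": 0.2},{"offset": [0.16,-0.4,17.4],"yaw": 0.2},{"offset": [0.16,-0.4,17.4],"yaw": 0.2},{"offset": [0.16,-0.4,17.4],"yaw": 0.2}]}}

```text
time_s: 1.87
eef_pos: [0.4745, -0.392, 0.0268]
orientation: [0.997, -0.081, -0.001, 0.0]
wrist_force: [-0.4, -0.7, 0.4]
width: 0.0853
```

Call:
{"name": "step_arm", "arguments": {"increments": [{"offset": [0,0,0],"yaw": 0},{"offset": [0,0,0],"yaw": 0},{"offset": [0,0,0],"yaw": 0},{"offset": [0,0,0],"yaw": 0},{"offset": [0,0,0],"yaw": 0},{"offset": [0,0,0],"yaw": 0},{"offset": [0,0,0],"yaw": 0},{"offset": [0,0,0],"yaw": 0}], "grip": 1, "force": 30}}

```text
time_s: 2.53
eef_pos: [0.4746, -0.3919, 0.0301]
orientation: [0.997, -0.08, -0.001, 0.001]
wrist_force: [-4.6, 2.1, 10.6]
width: 0.0515
```

```bash
python3 -c "
from h import *
plan(.473,-.394,.22,-8.9)
i=capture('wrist');cv2.imwrite('pics/w2.png',i[:,:,::-1])"
```

```text
t 2.53 pos [ 0.4746 -0.3919  0.0301] head -9.17 w 0.0515 F [-4.6  2.1 10.6] tilt [-0.002 -0.001 -1.   ]
  offset cm [ -0.12   0.24 -18.99] yaw -0.27 dist mm 190.0
```

View pics/w2.png

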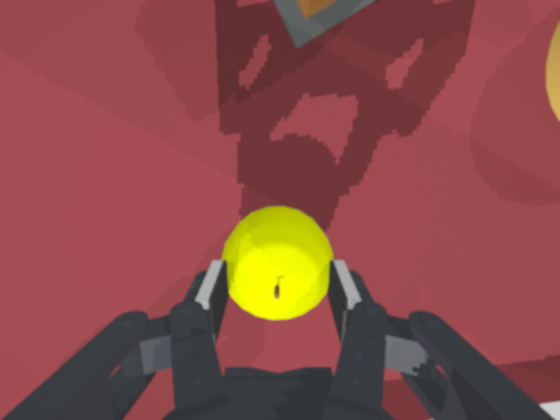

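```bash
python3 -c "
from h import *
ci=camera_info('wrist')
print(unproj(ci,(277,291),.063),unproj(ci,(278,263),.03))
c=[.4745,-.392]
o=readout.get_obs();r=R.from_quat(o['orientation'])
for z in (-.02,-.01,0,.01,.017): print(z,proj(ci,[o['eef_pos']+r.apply([x,0,z]) for x in(-.026,.026)]).round(0))
"
```

```text
[ 0.47497117 -0.3900297   0.063     ] [ 0.47490036 -0.39307042  0.03      ]
-0.02 [[226. 280.]
 [328. 280.]]
-0.01 [[229. 270.]
 [325. 270.]]
0 [[231. 261.]
 [323. 261.]]
0.01 [[234. 253.]
 [320. 253.]]
0.017 [[235. 248.]
 [319. 248.]]
```

```bash
python3 -c "
from h import *
print(robot.finger_overhang,[a for a in dir(robot) if a[0]!='_'])
i=capture('scene');crop(i,40,220,200,150,4,'pics/s2.png')
ci=camera_info('scene');print(proj(ci,[readout.get_obs()['eef_pos'],[.4745,-.392,.03]]))
"
```

```text
0.017 ['PlanningError', 'finger_overhang', 'job_done']
[[134.94343357 313.13228777]
 [134.89953041 313.14838843]]
```

View pics/s2.png

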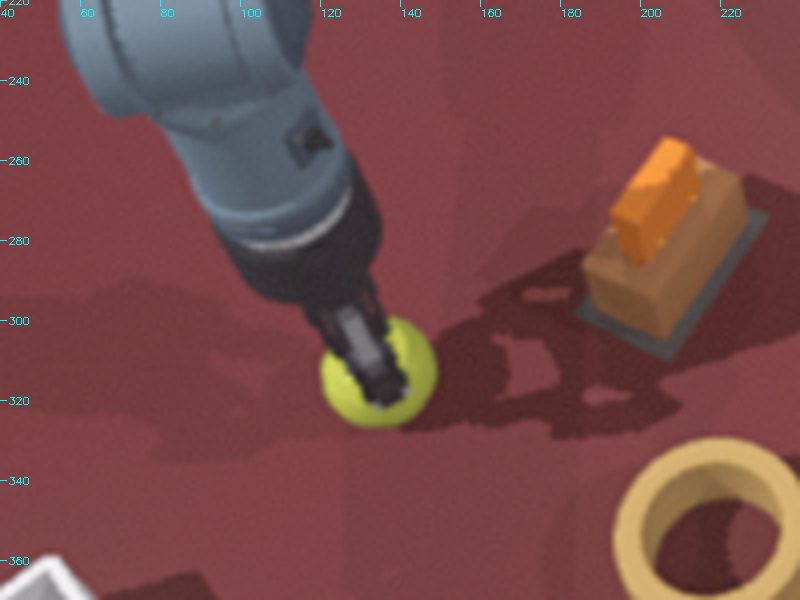

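```bash
python3 -c "
from h import *
ci=camera_info('scene')
o=readout.get_obs();r=R.from_quat(o['orientation'])
for x in (.026,.033,.04):
  for z in (-.02,-.01,0,.01,.017): print(x,z,proj(ci,[o['eef_pos']+r.apply([x,0,z])]).round(1))
"
```

```text
0.026 -0.02 [[137.1 317.6]]
0.026 -0.01 [[138.2 319.6]]
0.026 0 [[139.3 321.7]]
0.026 0.01 [[140.3 323.7]]
0.026 0.017 [[141.  325.1]]
0.033 -0.02 [[138.3 319.9]]
0.033 -0.01 [[139.4 322. ]]
0.033 0 [[140.4 324. ]]
0.033 0.01 [[141.5 326. ]]
0.033 0.017 [[142.2 327.4]]
0.04 -0.02 [[139.5 322.3]]
0.04 -0.01 [[140.6 324.3]]
0.04 0 [[141.6 326.3]]
0.04 0.01 [[142.7 328.3]]
0.04 0.017 [[143.4 329.7]]
```

Call:
{"name": "step_arm", "arguments": {"increments": [{"offset": [0,0,0],"yaw": 0},{"offset": [0,0,0],"yaw": 0},{"offset": [0,0,0],"yaw": 0},{"offset": [0,0,0],"yaw": 0},{"offset": [0,0,0.4],"yaw": 0},{"offset": [0,0,0.8],"yaw": 0},{"offset": [0,0,1.0],"yaw": 0},{"offset": [0,0,1.2],"yaw": 0},{"offset": [0,0,1.2],"yaw": 0}], "grip": -1}}

```text
time_s: 3.38
eef_pos: [0.4751, -0.3903, 0.014]
orientation: [0.997, -0.08, -0.001, -0.001]
wrist_force: [-0.3, 0.7, -0.4]
width: 0.0851
```

```bash
python3 -c "
from h import *
plan(.473,-.394,.22,-8.9)
i=capture('wrist');cv2.imwrite('pics/w3.png',i[:,:,::-1])"
```

```text
t 3.38 pos [ 0.4751 -0.3903  0.014 ] head -9.13 w 0.0851 F [-0.3  0.7 -0.4] tilt [-0.001  0.001 -1.   ]
  offset cm [ -0.15   0.4  -20.6 ] yaw -0.23 dist mm 206.1
```

View pics/w3.png

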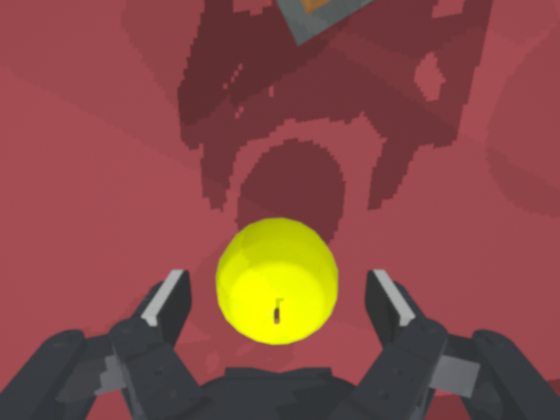

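Call:
{"name": "step_arm", "arguments": {"increments": [{"offset": [0,0,0],"yaw": 0},{"offset": [0,0,0],"yaw": 0},{"offset": [0,0,0],"yaw": 0},{"offset": [0,0,0],"yaw": 0},{"offset": [0,0,0],"yaw": 0},{"offset": [0,0,0],"yaw": 0},{"offset": [0,0,0],"yaw": 0},{"offset": [0,0,0],"yaw": 0}], "grip": 1, "force": 30}}

```text
time_s: 4.1
eef_pos: [0.4757, -0.3909, 0.0155]
orientation: [0.997, -0.08, -0.0, 0.0]
wrist_force: [-1.9, 1.2, 5.3]
width: 0.0589
```

```bash
python3 -c "
from h import *
plan(.473,-.394,.22,-8.9)
i=capture('wrist');cv2.imwrite('pics/w4.png',i[:,:,::-1])"
```

```text
t 4.1 pos [ 0.4757 -0.3909  0.0155] head -9.14 w 0.0589 F [-1.9  1.2  5.3] tilt [-0. -0. -1.]
  offset cm [ -0.22   0.35 -20.45] yaw -0.24 dist mm 204.5
```

View pics/w4.png

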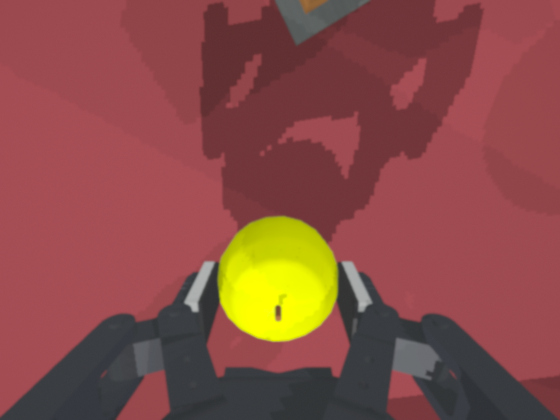

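Call:
{"name": "step_arm", "arguments": {"increments": [{"offset": [0,0,0],"yaw": 0},{"offset": [0,0,0],"yaw": 0},{"offset": [0,0,0],"yaw": 0},{"offset": [0,0,0],"yaw": 0},{"offset": [0,0,0.4],"yaw": 0},{"offset": [0,0,0.7],"yaw": 0},{"offset": [0,0,1.0],"yaw": 0},{"offset": [0,0,1.0],"yaw": 0}], "grip": -1}}

```text
time_s: 4.82
eef_pos: [0.475, -0.3902, 0.0038]
orientation: [0.997, -0.08, -0.001, -0.001]
wrist_force: [0.5, -0.2, -0.6]
width: 0.0858
```

Call:
{"name": "step_arm", "arguments": {"increments": [{"offset": [0,0,0],"yaw": 0},{"offset": [0,0,0],"yaw": 0},{"offset": [0,0,0],"yaw": 0},{"offset": [0,0,0],"yaw": 0},{"offset": [0,0,0],"yaw": 0},{"offset": [0,0,0],"yaw": 0},{"offset": [0,0,0],"yaw": 0}], "grip": 1, "force": 30}}

```text
time_s: 5.4
eef_pos: [0.476, -0.3911, 0.0054]
orientation: [0.997, -0.08, 0.0, 0.0]
wrist_force: [-0.0, 0.2, 2.8]
width: 0.0594
```

```bash
python3 -c "
from h import *
plan(.473,-.394,.22,-8.9)
i=capture('wrist');cv2.imwrite('pics/w5.png',i[:,:,::-1])
i=capture('scene');crop(i,40,220,200,150,4,'pics/s3.png')"
```

```text
t 5.4 pos [ 0.476  -0.3911  0.0054] head -9.14 w 0.0594 F [-0.   0.2  2.8] tilt [ 0.001 -0.001 -1.   ]
  offset cm [ -0.25   0.34 -21.46] yaw -0.24 dist mm 214.6
```

View pics/s3.png

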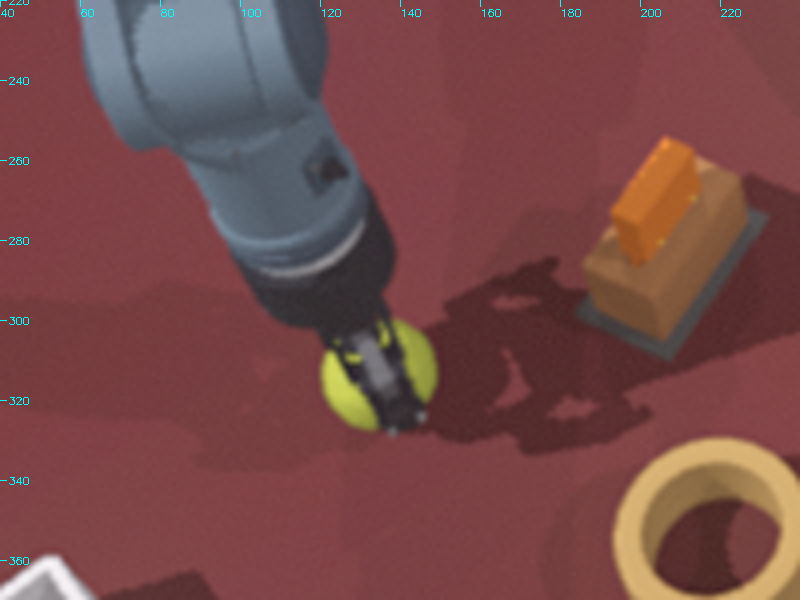

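```bash
python3 -c "
from h import *
o=readout.get_obs();r=R.from_quat(o['orientation']);ci=camera_info('wrist');f=fl(ci)
ro=r.inv().apply(ci['origin']-o['eef_pos']);print('cam in tool',ro)
def q(uv,x):
  d=np.array([(uv[0]-ci['cx'])/f,-(uv[1]-ci['cy'])/f,-1.]);d=r.inv().apply(R.from_quat(ci['orientation']).apply(d));return ro+d*(x-ro[0])/d[0]
for uv,x in [((190,270),-.0427),((366,270),.0427),((176,270),-.0427),((378,270),.0427)]: print(uv,q(uv,x))
"
```

```text
cam in tool [ 0.00035564 -0.08076703 -0.15486667]
(190, 270) [-0.0427     -0.00697106 -0.02262855]
(366, 270) [ 0.0427     -0.00883268 -0.02582665]
(176, 270) [-0.0427     -0.01712891 -0.04084051]
(378, 270) [ 0.0427     -0.01743972 -0.04125818]
```

View pics/w5.png

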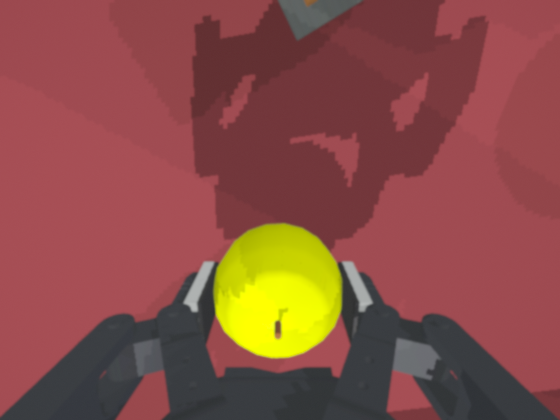

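```bash
python3 -c "
from h import *
ci=camera_info('scene')
o=readout.get_obs();r=R.from_quat(o['orientation']);
i=capture('scene').copy()
for z in (-.16,-.14,-.12,-.1,-.08,-.06,-.04,-.02,0): print(z,proj(ci,[o['eef_pos']+r.apply([x,0,z]) for x in (0,.0425)]).round(1).tolist())
"
```

```text
-0.16 [[119.3, 282.4], [126.8, 297.2]]
-0.14 [[121.9, 287.3], [129.4, 302.0]]
-0.12 [[124.5, 292.2], [131.9, 306.7]]
-0.1 [[126.9, 296.8], [134.3, 311.3]]
-0.08 [[129.3, 301.4], [136.6, 315.7]]
-0.06 [[131.6, 305.8], [138.9, 320.0]]
-0.04 [[133.9, 310.1], [141.1, 324.2]]
-0.02 [[136.1, 314.2], [143.2, 328.3]]
0 [[138.2, 318.3], [145.3, 332.2]]
```

Call:
{"name": "step_arm", "arguments": {"increments": [{"offset": [0,0,-0.5],"yaw": 0},{"offset": [0,0,-1],"yaw": 0},{"offset": [0,0,-1.5],"yaw": 0},{"offset": [0,0,-1.5],"yaw": 0},{"offset": [0,0,-1.5],"yaw": 0}], "force": 40}}

```text
time_s: 5.97
eef_pos: [0.4759, -0.3908, 0.0203]
orientation: [0.997, -0.08, 0.0, 0.0]
wrist_force: [0.1, -0.7, -2.8]
width: 0.0596
```

```bash
python3 -c "
from h import *
plan(.473,-.394,.2,-8.9)
i=capture('wrist');cv2.imwrite('pics/w6.png',i[:,:,::-1])
i=capture('scene');crop(i,40,220,200,150,4,'pics/s4.png')"
```

```text
t 5.97 pos [ 0.4759 -0.3908  0.0203] head -9.13 w 0.0596 F [ 0.1 -0.7 -2.8] tilt [ 0.001 -0.    -1.   ]
  offset cm [ -0.24   0.36 -17.97] yaw -0.23 dist mm 179.7
```

View pics/s4.png

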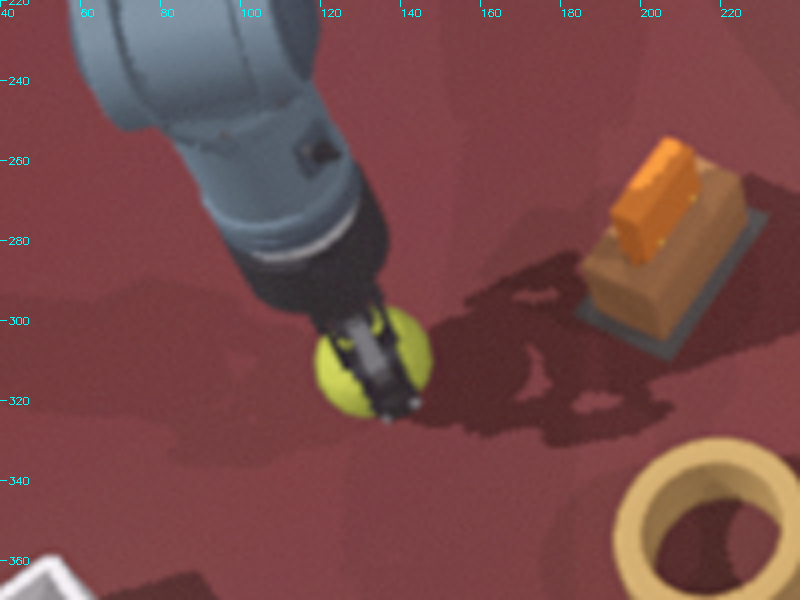

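View pics/w6.png

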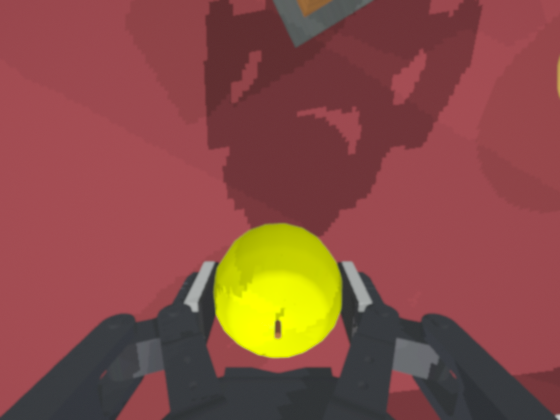

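```bash
python3 -c "
from h import *
ci=camera_info('wrist')
print(unproj(ci,(278,327),.062+.015),unproj(ci,(278,290),.03+.015))
plan(.473,-.394,.2,-8.9)
plan(.554,.189,.2,-8.9)"
```

```text
[ 0.47620382 -0.38929176  0.077     ] [ 0.47557829 -0.39326074  0.045     ]
t 6.07 pos [ 0.4755 -0.3906  0.0198] head -9.13 w 0.0592 F [ 0.  -0.5 -2.6] tilt [-0.  0. -1.]
  offset cm [ -0.19   0.38 -18.02] yaw -0.23 dist mm 180.3
t 6.07 pos [ 0.4755 -0.3906  0.0198] head -9.13 w 0.0592 F [ 0.  -0.5 -2.6] tilt [-0.  0. -1.]
  offset cm [ -1.44 -58.47 -18.02] yaw -0.23 dist mm 612.0
```

Call:
{"name": "step_arm", "arguments": {"increments": [{"offset": [0,0,-2],"yaw": 0},{"offset": [0,0,-5],"yaw": 0},{"offset": [0,0,-9],"yaw": 0},{"offset": [0,0,-13],"yaw": 0},{"offset": [0,-1.5,-16],"yaw": 0},{"offset": [-0.1,-4,-18],"yaw": 0},{"offset": [-0.2,-7,-18],"yaw": 0},{"offset": [-0.3,-10.5,-18],"yaw": 0},{"offset": [-0.4,-14,-18],"yaw": 0},{"offset": [-0.5,-18,-18],"yaw": 0},{"offset": [-0.6,-22,-18],"yaw": 0},{"offset": [-0.7,-26,-18],"yaw": 0}]}}

```text
time_s: 7.07
eef_pos: [0.5095, -0.1312, 0.1997]
orientation: [0.997, -0.08, -0.0, 0.0]
wrist_force: [1.1, 0.1, -2.4]
width: 0.0595
```

Call:
{"name": "step_arm", "arguments": {"increments": [{"offset": [-0.1,-4,0],"yaw": 0},{"offset": [-0.2,-8,0],"yaw": 0},{"offset": [-0.3,-12,0],"yaw": 0},{"offset": [-0.4,-16,0],"yaw": 0},{"offset": [-0.5,-20,0],"yaw": 0},{"offset": [-0.6,-24,0],"yaw": 0},{"offset": [-0.7,-27.5,0],"yaw": 0},{"offset": [-0.7,-30,0],"yaw": 0},{"offset": [-0.7,-31.5,0],"yaw": 0},{"offset": [-0.7,-32.4,0],"yaw": 0},{"offset": [-0.7,-32.4,0],"yaw": 0},{"offset": [-0.7,-32.4,0],"yaw": 0}]}}

```text
time_s: 8.07
eef_pos: [0.5543, 0.1872, 0.1995]
orientation: [0.997, -0.08, -0.0, 0.001]
wrist_force: [0.7, -1.0, -1.6]
width: 0.0593
```

```bash
python3 -c "
from h import *
plan(.554,.189,.013,-8.9)
i=capture('wrist');cv2.imwrite('pics/w7.png',i[:,:,::-1])
ci=camera_info('wrist')
c,s=np.cos(-.1554),np.sin(-.1554);T=lambda x,y,z:[.5419+c*x-s*y,.1103+s*x+c*y,z]
print(proj(ci,[T(0,.08,.006),T(-.062,.118,.072),T(.07,.128,.083)]).round(0))"
```

```text
t 8.07 pos [0.5543 0.1872 0.1995] head -9.14 w 0.0593 F [ 0.7 -1.  -1.6] tilt [-0.001 -0.001 -1.   ]
  offset cm [-0.06 -0.18 18.65] yaw -0.24 dist mm 186.5
[[277. 181.]
 [209. 157.]
 [356. 146.]]
```

View pics/w7.png

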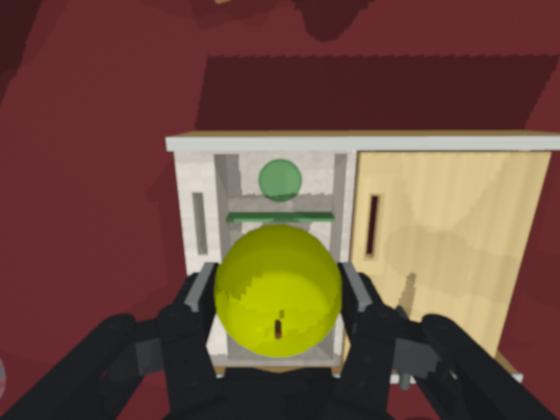

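Call:
{"name": "step_arm", "arguments": {"increments": [{"offset": [0.1,-0.2,3],"yaw": 0},{"offset": [0.1,-0.2,6],"yaw": 0},{"offset": [0.1,-0.2,9],"yaw": 0},{"offset": [0.1,-0.2,12],"yaw": 0},{"offset": [0.1,-0.2,14],"yaw": 0},{"offset": [0.1,-0.2,16],"yaw": 0},{"offset": [0.1,-0.2,17.3],"yaw": 0},{"offset": [0.1,-0.2,18],"yaw": 0},{"offset": [0.1,-0.2,18.4],"yaw": 0},{"offset": [0.1,-0.2,18.6],"yaw": 0},{"offset": [0.1,-0.2,18.6],"yaw": 0}]}}

```text
time_s: 9.03
eef_pos: [0.5566, 0.1898, 0.0147]
orientation: [0.997, -0.08, 0.001, -0.0]
wrist_force: [0.3, 0.6, -1.0]
width: 0.0592
```

```bash
python3 -c "
from h import *
plan(.554,.189,.0135,-8.9)
i=capture('wrist');cv2.imwrite('pics/w8.png',i[:,:,::-1])"
```

```text
t 9.03 pos [0.5566 0.1898 0.0147] head -9.16 w 0.0592 F [ 0.3  0.6 -1. ] tilt [ 0.001  0.    -1.   ]
  offset cm [-0.25  0.13  0.12] yaw -0.26 dist mm 3.0
```

View pics/w8.png

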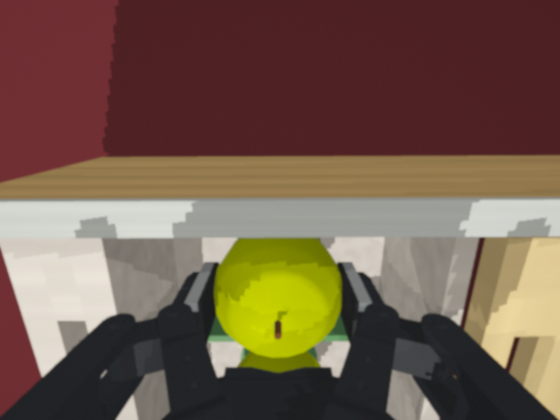

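Call:
{"name": "step_arm", "arguments": {"increments": [{"offset": [0,0,0.1],"yaw": 0},{"offset": [0,0,0.2],"yaw": 0},{"offset": [0,0,0.25],"yaw": 0},{"offset": [0,0,0.25],"yaw": 0}]}}

```text
time_s: 9.42
eef_pos: [0.5561, 0.19, 0.0118]
orientation: [0.997, -0.08, 0.0, -0.0]
wrist_force: [0.4, -0.0, -1.2]
width: 0.0593
```

Call:
{"name": "step_arm", "arguments": {"increments": [{"offset": [0,0,0],"yaw": 0},{"offset": [0,0,0],"yaw": 0},{"offset": [0,0,0],"yaw": 0},{"offset": [0,0,0],"yaw": 0},{"offset": [0,0,0],"yaw": 0}], "grip": -0.75}}

```text
time_s: 9.83
eef_pos: [0.5561, 0.19, 0.0117]
orientation: [0.997, -0.08, 0.0, -0.0]
wrist_force: [0.5, 0.1, 0.7]
width: 0.0747
```

```bash
python3 -c "
from h import *
plan(.554,.189,.2,-8.9)
i=capture('wrist');cv2.imwrite('pics/w9.png',i[:,:,::-1])"
```

```text
t 9.83 pos [0.5561 0.19   0.0117] head -9.13 w 0.0747 F [0.5 0.1 0.7] tilt [ 0.  0. -1.]
  offset cm [ -0.19   0.13 -18.83] yaw -0.23 dist mm 188.3
```

View pics/w9.png

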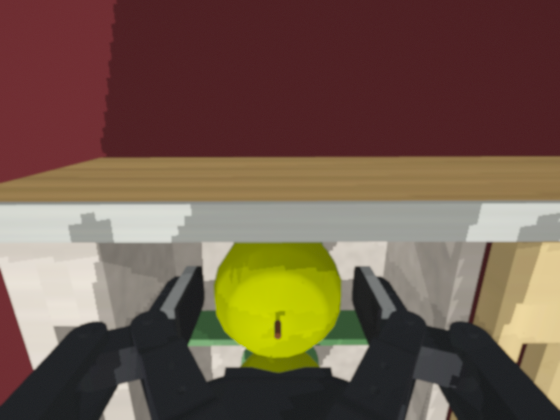

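Call:
{"name": "step_arm", "arguments": {"increments": [{"offset": [0,0,-2],"yaw": 0},{"offset": [0,0,-5],"yaw": 0},{"offset": [0,0,-9],"yaw": 0},{"offset": [0,0,-13],"yaw": 0},{"offset": [0,0,-17],"yaw": 0},{"offset": [0,0,-19],"yaw": 0},{"offset": [0,0,-19],"yaw": 0}]}}

```text
time_s: 10.47
eef_pos: [0.56, 0.1922, 0.2086]
orientation: [0.997, -0.08, 0.006, -0.002]
wrist_force: [-0.0, 1.0, -0.2]
width: 0.0751
```

```bash
python3 -c "
from h import *
plan(.653,.022,.18,-8.9)
i=capture('top');crop(i,170,160,160,110,5,'pics/t5.png')"
```

```text
t 10.47 pos [0.56   0.1922 0.2086] head -9.12 w 0.0751 F [-0.   1.  -0.2] tilt [ 0.012  0.004 -1.   ]
  offset cm [11.88 15.33  2.86] yaw -0.22 dist mm 196.0
```

View pics/t5.png

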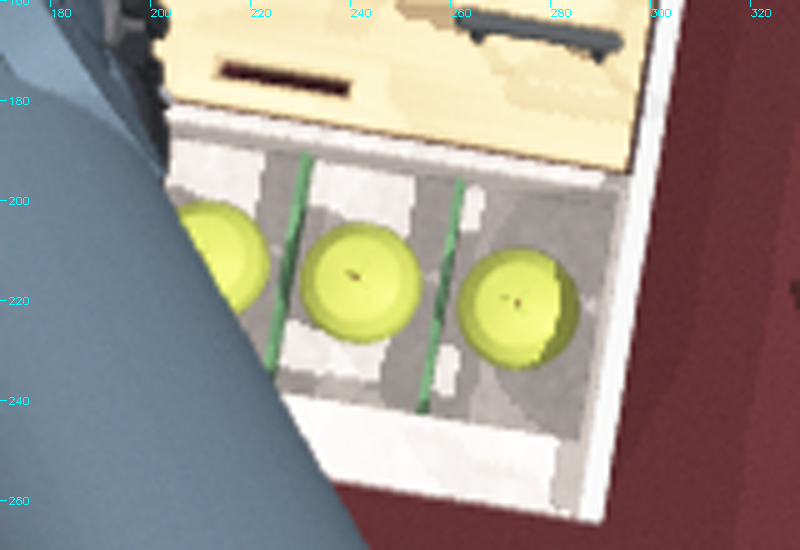

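Apple is standing in the left cell. On to the handle.

Call:
{"name": "step_arm", "arguments": {"increments": [{"offset": [3,3.8,0],"yaw": -0.2},{"offset": [6,7.6,0],"yaw": -0.2},{"offset": [8.5,11,1],"yaw": -0.2},{"offset": [10.5,13.5,2],"yaw": -0.2},{"offset": [11.9,15.3,2.8],"yaw": -0.2},{"offset": [11.9,15.3,2.8],"yaw": -0.2},{"offset": [11.9,15.3,2.8],"yaw": -0.2},{"offset": [11.9,15.3,2.8],"yaw": -0.2}], "grip": -0.2}}

```text
time_s: 11.18
eef_pos: [0.6476, 0.0208, 0.1715]
orientation: [0.997, -0.078, -0.002, -0.001]
wrist_force: [0.3, 1.3, 0.0]
width: 0.0515
```

```bash
python3 -c "
from h import *
plan(.653,.022,.1,-8.9)
i=capture('wrist');cv2.imwrite('pics/w10.png',i[:,:,::-1])
ci=camera_info('wrist')
c,s=np.cos(-.1554),np.sin(-.1554);T=lambda x,y,z:[.5419+c*x-s*y,.1103+s*x+c*y,z]
print(proj(ci,[T(.1234,-.07,.118),T(.1234,-.03,.118),T(.1234,-.11,.118),T(.0886,.05,.083)]).round(0))"
```

```text
t 11.18 pos [0.6476 0.0208 0.1715] head -8.91 w 0.0515 F [0.3 1.3 0. ] tilt [-0.004  0.001 -1.   ]
  offset cm [ 0.51 -0.2   7.15] yaw -0.01 dist mm 71.7
[[284. 226.]
 [285. 173.]
 [284. 274.]
 [237.  54.]]
```

View pics/w10.png

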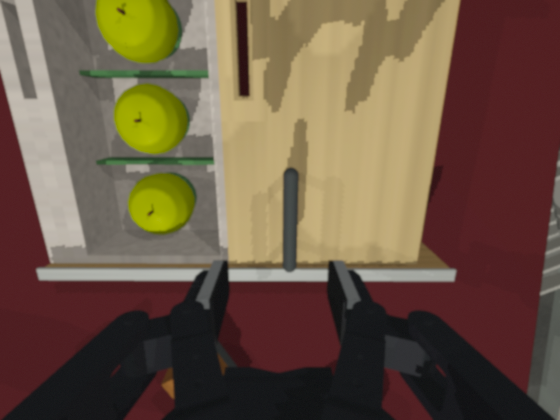

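Call:
{"name": "step_arm", "arguments": {"increments": [{"offset": [0.8,-0.3,1.5],"yaw": 0},{"offset": [0.8,-0.3,3],"yaw": 0},{"offset": [0.8,-0.3,5],"yaw": 0},{"offset": [0.8,-0.3,6.5],"yaw": 0},{"offset": [0.8,-0.3,7.6],"yaw": 0},{"offset": [0.8,-0.3,8.1],"yaw": 0},{"offset": [0.8,-0.3,8.1],"yaw": 0},{"offset": [0.8,-0.3,8.1],"yaw": 0}]}}

```text
time_s: 11.9
eef_pos: [0.6576, 0.0222, 0.0928]
orientation: [0.997, -0.078, 0.0, -0.0]
wrist_force: [0.5, -1.1, 1.1]
width: 0.0512
```

```bash
python3 -c "
from h import *
plan(.653,.022,.1,-8.9)
i=capture('wrist');cv2.imwrite('pics/w11.png',i[:,:,::-1])
i=capture('scene');crop(i,230,150,200,150,4,'pics/s5.png')"
```

```text
t 11.9 pos [0.6576 0.0222 0.0928] head -8.9 w 0.0512 F [ 0.5 -1.1  1.1] tilt [ 0.  0. -1.]
  offset cm [-0.46  0.09 -0.72] yaw 0.0 dist mm 8.5
```

View pics/w11.png

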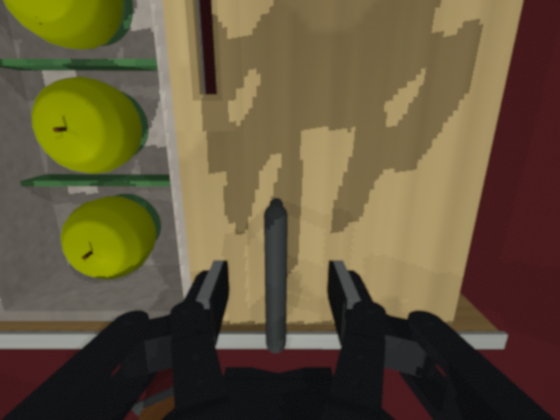

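View pics/s5.png

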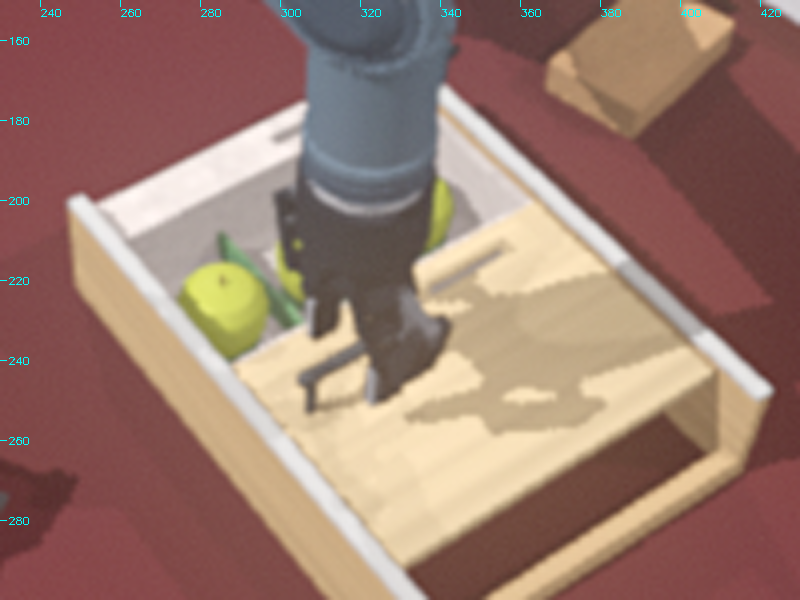

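Call:
{"name": "step_arm", "arguments": {"increments": [{"offset": [0,0,0],"yaw": 0},{"offset": [0,0,0],"yaw": 0},{"offset": [0,0,0],"yaw": 0},{"offset": [0,0,0],"yaw": 0},{"offset": [0,0,0],"yaw": 0},{"offset": [0,0,0],"yaw": 0},{"offset": [0,0,0],"yaw": 0}], "grip": 1, "force": 40}}

```text
time_s: 12.58
eef_pos: [0.6577, 0.0216, 0.0932]
orientation: [0.997, -0.078, 0.0, 0.0]
wrist_force: [-1.9, -0.0, 4.5]
width: 0.0093
```

```bash
python3 -c "
from h import *
plan(.653,.022,.1,-8.9)
i=capture('scene');crop(i,230,150,200,150,4,'pics/s6.png')
i=capture('wrist');cv2.imwrite('pics/w12.png',i[:,:,::-1])
"
```

```text
t 12.58 pos [0.6577 0.0216 0.0932] head -8.94 w 0.0093 F [-1.9 -0.   4.5] tilt [ 0.001 -0.    -1.   ]
  offset cm [-0.47  0.03 -0.68] yaw -0.04 dist mm 8.3
```

View pics/s6.png

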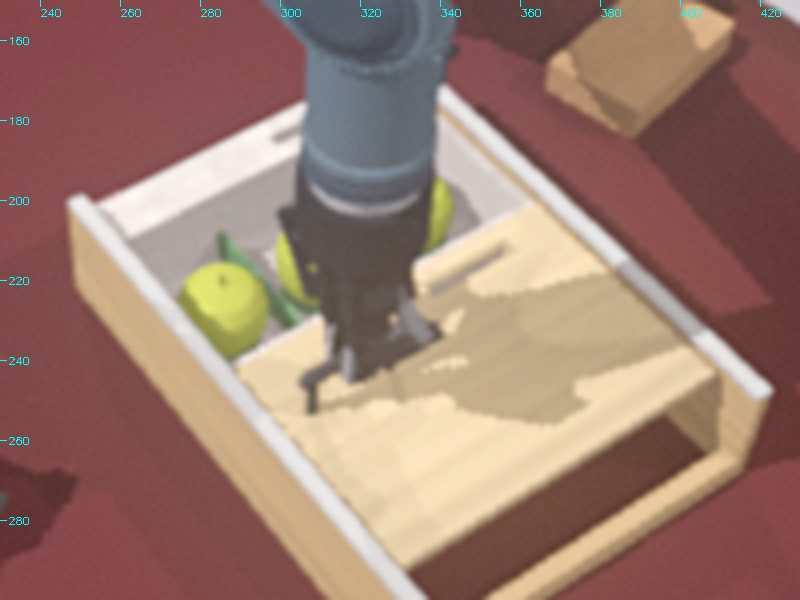

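View pics/w12.png

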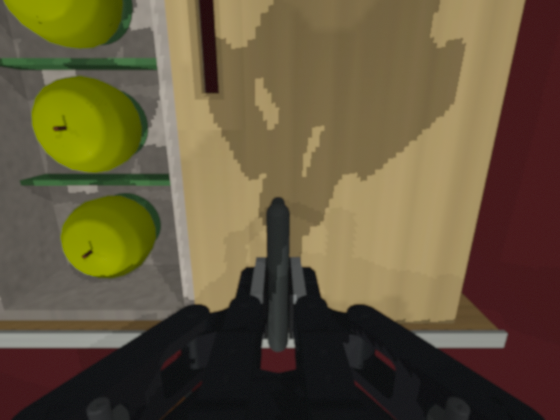

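Call:
{"name": "step_arm", "arguments": {"increments": [{"offset": [-1,0,0],"yaw": 0},{"offset": [-2.5,0,0],"yaw": 0},{"offset": [-4,0,0],"yaw": 0},{"offset": [-5.5,0,0],"yaw": 0},{"offset": [-7,0,0],"yaw": 0},{"offset": [-8.5,0,0],"yaw": 0},{"offset": [-10,0,0],"yaw": 0},{"offset": [-11.5,0,0],"yaw": 0},{"offset": [-13,0,0],"yaw": 0},{"offset": [-14.5,0,0],"yaw": 0},{"offset": [-15.5,0,0],"yaw": 0},{"offset": [-16.3,0,0],"yaw": 0}]}}

```text
time_s: 13.68
eef_pos: [0.4971, 0.047, 0.0931]
orientation: [0.997, -0.078, 0.001, -0.0]
wrist_force: [2.5, -0.7, 2.7]
width: 0.0091
```

Call:
{"name": "step_arm", "arguments": {"increments": [{"offset": [-0.5,0,0],"yaw": 0},{"offset": [-0.8,0,0],"yaw": 0},{"offset": [-1.1,0,0],"yaw": 0},{"offset": [-1.1,0,0],"yaw": 0},{"offset": [-1.1,0,0],"yaw": 0}]}}

```text
time_s: 14.1
eef_pos: [0.4892, 0.0483, 0.0931]
orientation: [0.997, -0.078, 0.004, -0.001]
wrist_force: [6.2, 0.7, -0.8]
width: 0.0094
```

```bash
python3 -c "
from h import *
plan(.487,.048,.1,-8.9)
i=capture('scene');crop(i,230,150,200,150,4,'pics/s7.png')
i=capture('top');crop(i,170,160,160,110,5,'pics/t7.png')
"
```

```text
t 14.1 pos [0.4892 0.0483 0.0931] head -8.98 w 0.0094 F [ 6.2  0.7 -0.8] tilt [ 0.007  0.001 -1.   ]
  offset cm [-0.21  0.06 -0.69] yaw -0.08 dist mm 7.2
```

View pics/s7.png

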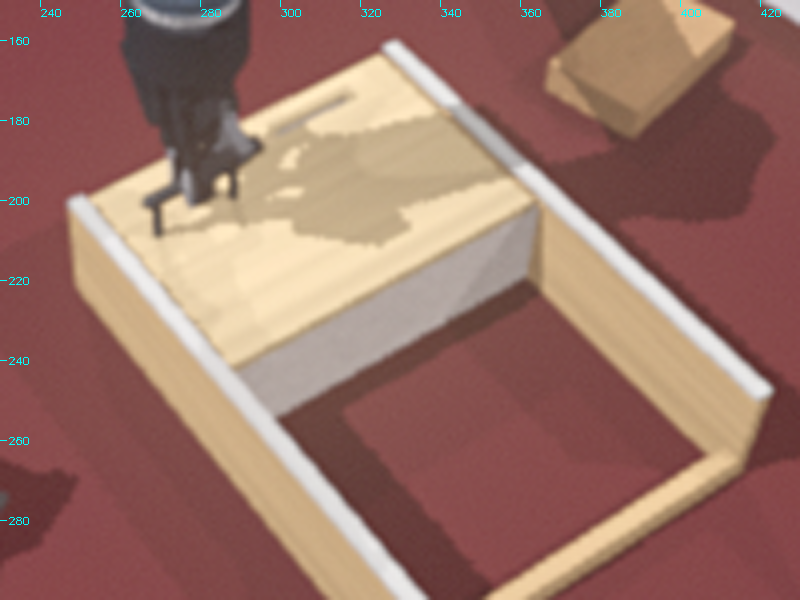

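View pics/t7.png

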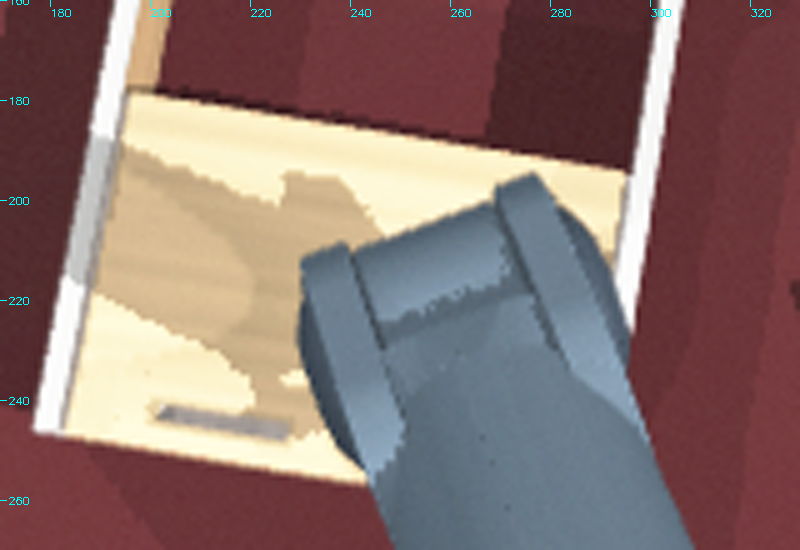

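Call:
{"name": "step_arm", "arguments": {"increments": [{"offset": [-0.4,0,0],"yaw": 0},{"offset": [-0.8,0,0],"yaw": 0},{"offset": [-0.8,0,0],"yaw": 0},{"offset": [-0.8,0,0],"yaw": 0}]}}

```text
time_s: 14.53
eef_pos: [0.4894, 0.0484, 0.0933]
orientation: [0.997, -0.079, 0.012, -0.003]
wrist_force: [24.2, -3.1, -20.7]
width: 0.0095
```

```bash
python3 -c "
from h import *
plan(.487,.048,.1,-8.9)
ci=camera_info('top')
i=capture('top');crop(i,170,160,160,110,5,'pics/t8.png')
w=unproj(ci,(214.5,244.3),.083)
c,s=np.cos(-.1554),np.sin(-.1554);inv=lambda w:(np.asarray(w)-[.5419,.1103])@np.array([[c,-s],[s,c]])
print(w,inv(w[:2]))
for uv in ((194.7,178),(295.5,194)): print(inv(unproj(ci,uv,.083)[:2]))
"
```

```text
t 14.53 pos [0.4894 0.0484 0.0933] head -9.05 w 0.0095 F [ 24.2  -3.1 -20.7] tilt [ 0.024  0.004 -1.   ]
  offset cm [-0.23  0.08 -0.67] yaw -0.15 dist mm 7.1
[0.47046881 0.17181244 0.083     ] [-0.08009102  0.04971542]
[0.070029   0.12583658]
[ 0.0708838  -0.12182029]
```

View pics/t8.png

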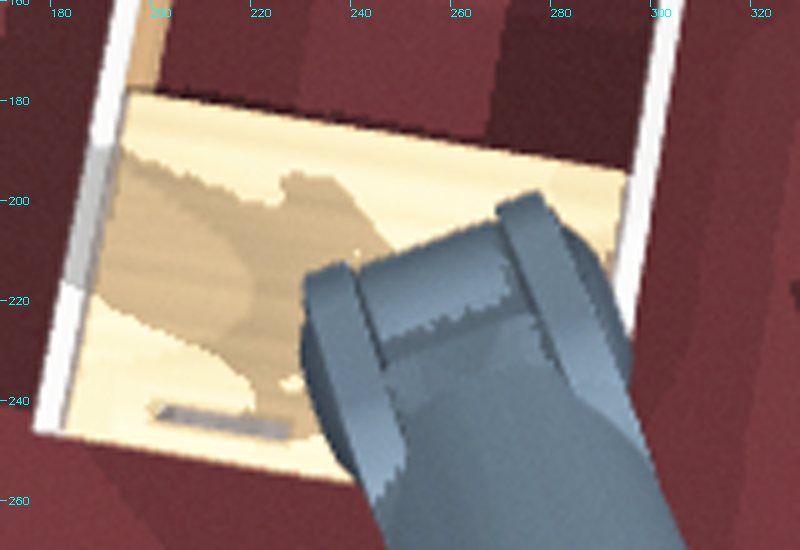

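Call:
{"name": "step_arm", "arguments": {"increments": [{"offset": [0.5,0,0],"yaw": 0},{"offset": [1.1,0,0],"yaw": 0},{"offset": [1.1,0,0],"yaw": 0},{"offset": [1.1,0,0],"yaw": 0}]}}

```text
time_s: 14.92
eef_pos: [0.49, 0.0481, 0.0931]
orientation: [0.997, -0.078, 0.001, -0.0]
wrist_force: [1.6, -1.4, 5.4]
width: 0.0092
```

```bash
python3 -c "
from h import *
plan(.487,.048,.1,-8.9)
i=capture('wrist');cv2.imwrite('pics/w13.png',i[:,:,::-1])
ci=camera_info('wrist')
c,s=np.cos(-.1554),np.sin(-.1554);T=lambda x,y,z:[.5419+c*x-s*y,.1103+s*x+c*y,z]
print(ci)
print(proj(ci,[T(-.045,-.03,.118),T(-.08,.018,.083),T(-.08,.082,.083),T(-.08,.05,.083),T(-.098,.136,.089)]).round(1))
"
```

```text
t 14.92 pos [0.49   0.0481 0.0931] head -8.98 w 0.0092 F [ 1.6 -1.4  5.4] tilt [ 0.001  0.    -1.   ]
  offset cm [-0.3   0.05 -0.69] yaw -0.08 dist mm 7.6
{'vfov': 69.48466365980904, 'cx': 277.78665519699473, 'cy': 212.2158096188902, 'origin': array([0.50258818, 0.127778  , 0.24795623]), 'orientation': array([-0.15876111,  0.01177666, -0.07691386,  0.98424615])}
[[ 269.8  208.3]
 [ 202.    97.9]
 [ 190.6  -56.2]
 [ 196.7   26.2]
 [ 124.  -244.7]]
```

View pics/w13.png

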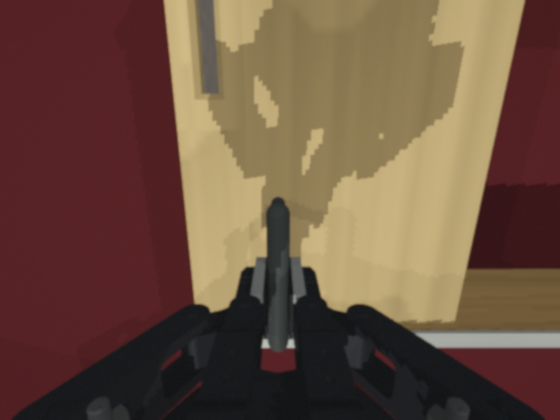

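```bash
python3 -c "
from h import *
ci=camera_info('wrist')
c,s=np.cos(-.1554),np.sin(-.1554);inv=lambda w:(np.asarray(w)-[.5419,.1103])@np.array([[c,-s],[s,c]])
i=cv2.imread('pics/w13.png')[:,:,::-1];crop(i,180,0,110,110,6,'pics/w13c.png')
for uv,z in [((209.5,94),.083),((278,199),.118),((278,351),.118),((164,0),.083),((193,300),.083),((281.5,348),.089)]: print(uv,inv(unproj(ci,uv,z)[:2])*1000)
"
```

```text
(209.5, 94) [-76.02747356  19.85469785]
(278, 199) [-41.300826   -25.64355112]
(278, 351) [ -41.31357579 -109.7670098 ]
(164, 0) [-94.29766065  60.68464965]
(193, 300) [ -95.18120234 -102.07084439]
(281.5, 348) [ -38.98897931 -134.34122791]
```

View pics/w13c.png

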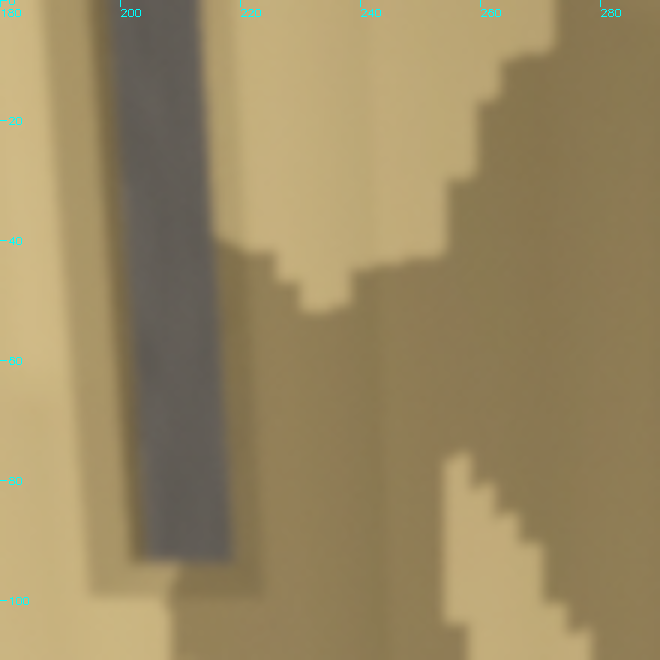

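Call:
{"name": "step_arm", "arguments": {"increments": [{"offset": [0,0,0],"yaw": 0},{"offset": [0,0,0],"yaw": 0},{"offset": [0,0,0],"yaw": 0},{"offset": [0,0,0],"yaw": 0},{"offset": [0,0,-2],"yaw": 0},{"offset": [0,0,-5],"yaw": 0},{"offset": [0,0,-9],"yaw": 0},{"offset": [0,0,-9],"yaw": 0}], "grip": -0.2}}

```text
time_s: 15.63
eef_pos: [0.4935, 0.0496, 0.1892]
orientation: [0.997, -0.078, 0.006, -0.001]
wrist_force: [1.0, 0.1, 1.1]
width: 0.0511
```

```bash
python3 -c "
from h import *
plan(.511,-.216,.17,23.3)
i=capture('wrist');cv2.imwrite('pics/w14.png',i[:,:,::-1])
"
```

```text
t 15.63 pos [0.4935 0.0496 0.1892] head -8.91 w 0.0511 F [1.  0.1 1.1] tilt [ 0.012  0.001 -1.   ]
  offset cm [ 5.84 25.97  1.92] yaw -32.21 dist mm 266.9
```

View pics/w14.png

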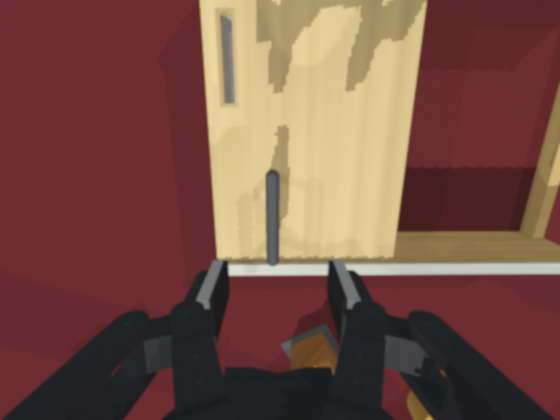

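Call:
{"name": "step_arm", "arguments": {"increments": [{"offset": [1.0,4,0.4],"yaw": -6},{"offset": [2,8,0.8],"yaw": -12},{"offset": [3,12,1.2],"yaw": -18},{"offset": [4,16,1.6],"yaw": -24},{"offset": [5,20,1.9],"yaw": -30},{"offset": [5.5,23,1.9],"yaw": -32.2},{"offset": [5.8,25,1.9],"yaw": -32.2},{"offset": [5.8,26,1.9],"yaw": -32.2},{"offset": [5.8,26,1.9],"yaw": -32.2},{"offset": [5.8,26,1.9],"yaw": -32.2},{"offset": [5.8,26,1.9],"yaw": -32.2}]}}

```text
time_s: 16.6
eef_pos: [0.5056, -0.2146, 0.1631]
orientation: [0.979, 0.203, -0.0, -0.001]
wrist_force: [-0.5, 0.4, 0.2]
width: 0.0511
```

```bash
python3 -c "
from h import *
plan(.511,-.216,.17,23.3)
ci=camera_info('wrist')
i=capture('wrist');cv2.imwrite('pics/w15.png',i[:,:,::-1])
import pickle;pickle.dump(ci,open('w15.pkl','wb'))
"
```

```text
t 16.6 pos [ 0.5056 -0.2146  0.1631] head 23.47 w 0.0511 F [-0.5  0.4  0.2] tilt [-0.001  0.002 -1.   ]
  offset cm [ 0.44  0.34 -0.69] yaw 0.17 dist mm 8.9
```

View pics/w15.png

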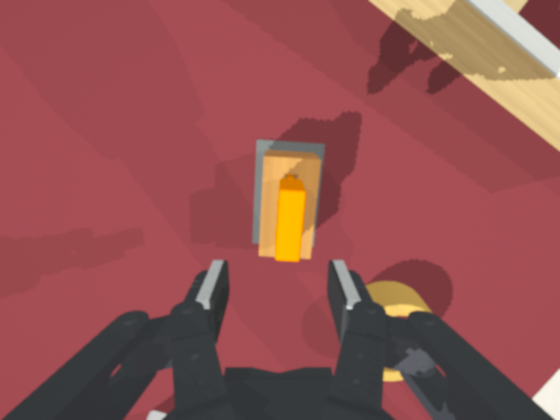

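```bash
python3 -c "
from h import *
i=cv2.imread('pics/w15.png')[:,:,::-1];crop(i,240,130,100,140,4,'pics/w15c.png')
"
```

```text
(no output)
```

View pics/w15c.png

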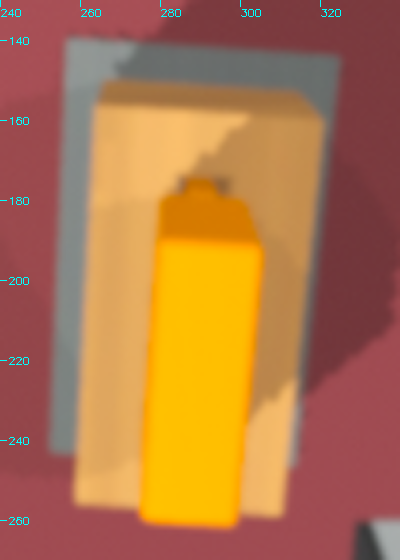

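```bash
python3 -c "
from h import *
import pickle;ci=pickle.load(open('w15.pkl','rb'))
P=np.array([unproj(ci,q,.096)[:2] for q in ((279,190),(305.2,190.7),(299.5,261.5),(274.5,260))]);print(P*1000, P.mean(0))
a=P[2]+P[3]-P[0]-P[1];print(np.degrees(np.arctan2(a[1],a[0]))+90,np.linalg.norm(a)/2, np.linalg.norm(P[1]-P[0]))
S=np.array([unproj(ci,q,.052)[:2] for q in ((263.3,156),(321,160.5),(310.8,259.3),(258.3,256.3))]);print(S.mean(0));a=S[2]+S[3]-S[0]-S[1];print(np.degrees(np.arctan2(a[1],a[0]))+90,np.linalg.norm(a)/2)
plan(*P.mean(0),.04,22)
"
```

```text
[[ 496.81177807 -191.44312196]
 [ 515.15591524 -184.04965315]
 [ 536.15753313 -239.73313744]
 [ 516.91468573 -246.62843264]] [ 0.51625998 -0.21546359]
20.34222542357766 0.0591216367312016 0.019778037055445893
[ 0.51702793 -0.21609806]
19.970395969051793 0.09656666583194201
t 16.65 pos [ 0.5058 -0.2145  0.1633] head 23.52 w 0.0515 F [ 1.1  0.1 -1.2] tilt [-0.     0.001 -1.   ]
  offset cm [ 0.92  0.51 12.33] yaw 1.52 dist mm 123.8
```

Call:
{"name": "step_arm", "arguments": {"increments": [{"offset": [0.95,0.5,2],"yaw": 3.3},{"offset": [0.95,0.5,4],"yaw": 3.3},{"offset": [0.95,0.5,6],"yaw": 3.3},{"offset": [0.95,0.5,8],"yaw": 3.3},{"offset": [0.95,0.5,9.5],"yaw": 3.3},{"offset": [0.95,0.5,11],"yaw": 3.3},{"offset": [0.95,0.5,12],"yaw": 3.3},{"offset": [0.95,0.5,12],"yaw": 3.3},{"offset": [0.95,0.5,12],"yaw": 3.3}]}}

```text
time_s: 17.4
eef_pos: [0.5162, -0.217, 0.0434]
orientation: [0.985, 0.174, -0.0, -0.0]
wrist_force: [0.9, 0.1, 0.3]
width: 0.0509
```

```bash
python3 -c "
from h import *
plan(.5163,-.2155,.04,20.2)
ci=camera_info('wrist')
i=capture('wrist');cv2.imwrite('pics/w16.png',i[:,:,::-1])
i=capture('scene');crop(i,150,210,120,120,5,'pics/s8.png')
"
```

```text
t 17.4 pos [ 0.5162 -0.217   0.0434] head 20.09 w 0.0509 F [0.9 0.1 0.3] tilt [-0.001  0.001 -1.   ]
  offset cm [ 0.06 -0.14  0.34] yaw -0.11 dist mm 3.7
```

View pics/w16.png

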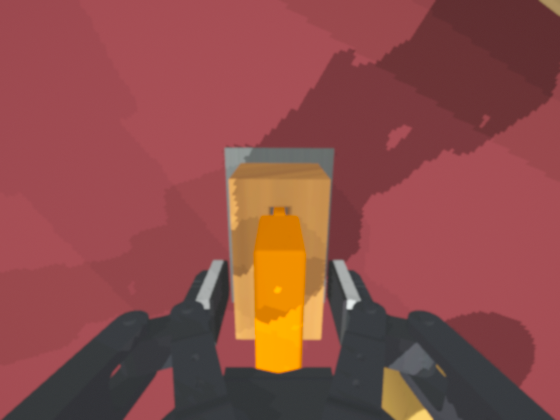

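View pics/s8.png

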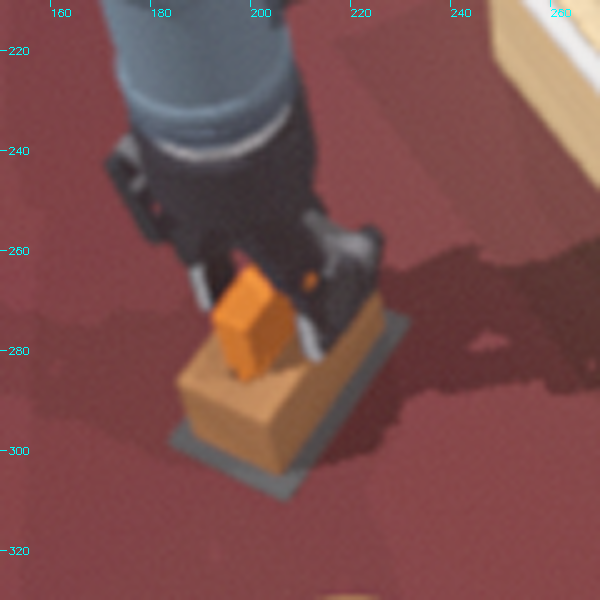

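Call:
{"name": "step_arm", "arguments": {"increments": [{"offset": [0,0,0],"yaw": 0},{"offset": [0,0,0],"yaw": 0},{"offset": [0,0,0],"yaw": 0},{"offset": [0,0,0],"yaw": 0},{"offset": [0,0,0],"yaw": 0},{"offset": [0,0,0],"yaw": 0},{"offset": [0,0,0],"yaw": 0}], "grip": 1, "force": 50}}

```text
time_s: 18.08
eef_pos: [0.517, -0.2189, 0.0445]
orientation: [0.985, 0.173, 0.001, 0.001]
wrist_force: [-1.0, 0.2, 6.5]
width: 0.0197
```

```bash
python3 -c "
from h import *
plan(.5163,-.2155,.2,20.2)
ci=camera_info('wrist')
i=capture('wrist');cv2.imwrite('pics/w17.png',i[:,:,::-1])
i=capture('scene');crop(i,150,210,120,120,5,'pics/s9.png')
"
```

```text
t 18.08 pos [ 0.517  -0.2189  0.0445] head 19.96 w 0.0197 F [-1.   0.2  6.5] tilt [ 0.002 -0.001 -1.   ]
  offset cm [  0.05  -0.34 -15.55] yaw -0.24 dist mm 155.5
```

View pics/s9.png

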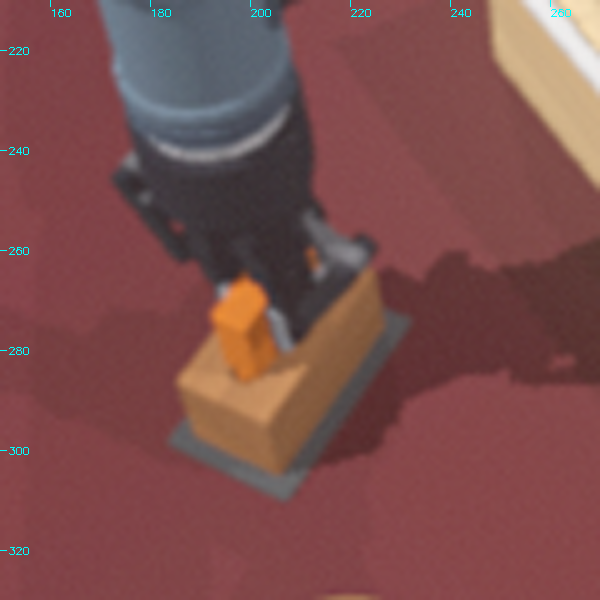

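Call:
{"name": "step_arm", "arguments": {"increments": [{"offset": [0,0,-1.5],"yaw": 0},{"offset": [0,0,-3.5],"yaw": 0},{"offset": [0,0,-6],"yaw": 0},{"offset": [0,0,-9],"yaw": 0},{"offset": [0,0,-12],"yaw": 0},{"offset": [0,0,-15],"yaw": 0},{"offset": [0,0,-16.5],"yaw": 0},{"offset": [0,0,-16.5],"yaw": 0},{"offset": [0,0,-16.5],"yaw": 0}]}}

```text
time_s: 18.93
eef_pos: [0.5161, -0.2186, 0.2086]
orientation: [0.985, 0.173, 0.0, 0.0]
wrist_force: [0.0, -0.2, -0.3]
width: 0.0197
```

```bash
python3 -c "
from h import *
plan(.4738,.1701,.2,-8.9)
i=capture('wrist');cv2.imwrite('pics/w18.png',i[:,:,::-1])
"
```

```text
t 18.93 pos [ 0.5161 -0.2186  0.2086] head 19.96 w 0.0197 F [ 0.  -0.2 -0.3] tilt [ 0.001 -0.001 -1.   ]
  offset cm [  9.29 -37.98   0.86] yaw 28.86 dist mm 391.1
```

View pics/w18.png

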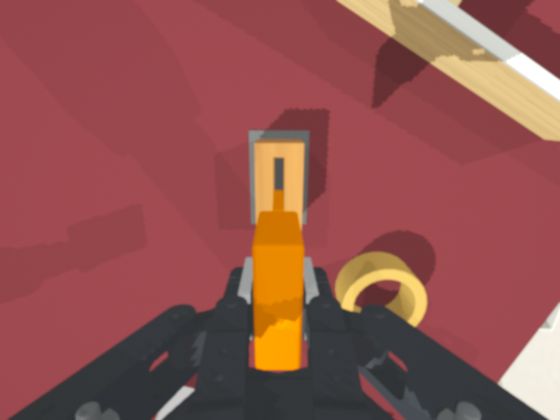

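```bash
python3 -c "
from h import *
i=cv2.imread('pics/w18.png')[:,:,::-1];crop(i,230,180,100,200,3,'pics/w18c.png')
"
```

```text
(no output)
```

View pics/w18c.png

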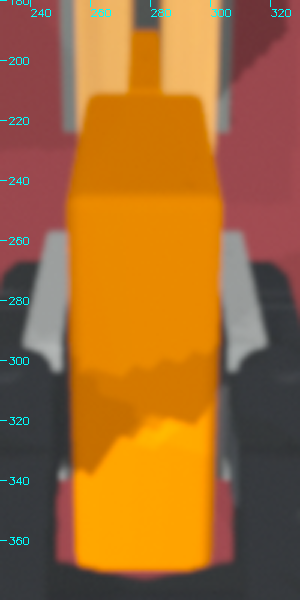

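Call:
{"name": "step_arm", "arguments": {"increments": [{"offset": [0.9,-3.7,0],"yaw": 3},{"offset": [1.8,-7.4,0],"yaw": 6},{"offset": [2.7,-11,0],"yaw": 9},{"offset": [3.6,-14.8,0],"yaw": 12},{"offset": [4.5,-18.5,0],"yaw": 15},{"offset": [5.4,-22.2,0],"yaw": 18},{"offset": [6.3,-26,0],"yaw": 21},{"offset": [7.2,-29.6,0],"yaw": 24},{"offset": [8.1,-33,0],"yaw": 27},{"offset": [8.8,-36,0],"yaw": 28.9},{"offset": [9.3,-38,0.5],"yaw": 28.9},{"offset": [9.3,-38,0.9],"yaw": 28.9}]}}

```text
time_s: 19.98
eef_pos: [0.4705, 0.1767, 0.1976]
orientation: [0.997, -0.073, -0.002, -0.002]
wrist_force: [-0.5, 0.8, 0.7]
width: 0.0196
```

```bash
python3 -c "
from h import *
plan(.4738,.1701,.2,-8.9)
ci=camera_info('wrist')
i=capture('wrist');cv2.imwrite('pics/w19.png',i[:,:,::-1]);crop(i,230,120,100,260,2,'pics/w19c.png')
o=readout.get_obs();r=R.from_quat(o['orientation'])
for y in (-.04,-.035,-.03,-.025): print(y,proj(ci,[o['eef_pos']+r.apply([-.01,y,-.0515]),o['eef_pos']+r.apply([.01,y,-.0515]),o['eef_pos']+r.apply([.0,y,.0385])]).round(1).tolist())
"
```

```text
t 19.98 pos [0.4705 0.1767 0.1976] head -8.36 w 0.0196 F [-0.5  0.8  0.7] tilt [-0.004  0.003 -1.   ]
  offset cm [ 0.42  0.61 -0.24] yaw 0.54 dist mm 7.8
-0.04 [[252.1, 236.3], [305.5, 236.4], [278.1, 183.3]]
-0.035 [[252.4, 248.5], [305.1, 248.6], [278.1, 190.7]]
-0.03 [[252.6, 260.3], [304.7, 260.5], [278.1, 197.9]]
-0.025 [[252.9, 271.9], [304.3, 272.0], [278.0, 205.1]]
```

View pics/w19.png

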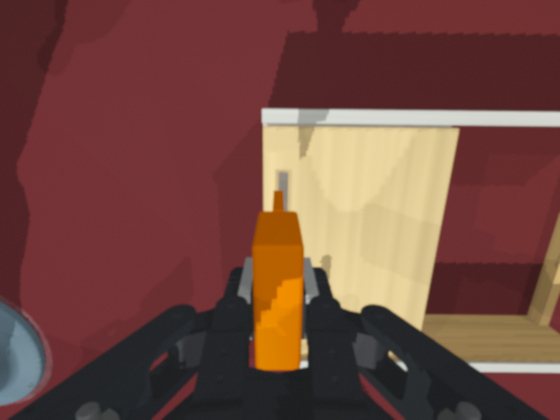

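```bash
python3 -c "
from h import *
from scipy.optimize import brentq
ci=camera_info('wrist');o=readout.get_obs();r=R.from_quat(o['orientation'])
P=lambda y,z: proj(ci,[o['eef_pos']+r.apply([0,y,z])])[0,1]
for dz in (-.054,-.0515,-.049,-.046): print(dz,[round(brentq(lambda y:P(y,dz)-row,-.06,.06)*1000,1) for row in (245.5,369.5)])
for dz in (-.0095,-.0075,-.005): print('bot',dz,[round(brentq(lambda y:P(y,dz)-row,-.06,.06)*1000,1) for row in (211.5,)])
i=cv2.imread('pics/w19.png')[:,:,::-1];crop(i,240,100,80,130,6,'pics/w19c.png')
"
```

```text
-0.054 [-34.5, 23.0]
-0.0515 [-33.4, 25.5]
-0.049 [-32.2, 28.1]
-0.046 [-30.9, 31.2]
bot -0.0095 [-32.9]
bot -0.0075 [-32.3]
bot -0.005 [-31.4]
```

View pics/w19c.png

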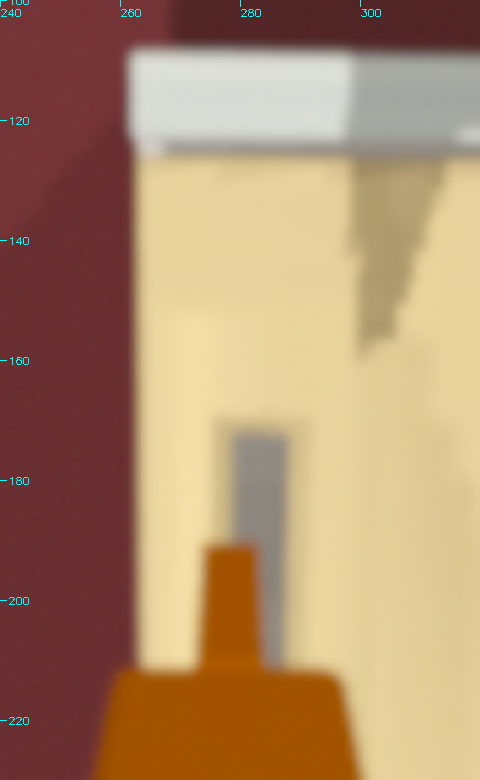

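Call:
{"name": "step_arm", "arguments": {"increments": [{"offset": [0,0,0],"yaw": 0},{"offset": [0,0,0],"yaw": 0},{"offset": [0,0,0],"yaw": 0}]}}

```text
time_s: 20.28
eef_pos: [0.4738, 0.1684, 0.1987]
orientation: [0.997, -0.079, -0.001, 0.001]
wrist_force: [-0.1, -0.2, -0.6]
width: 0.0196
```

```bash
python3 -c "
from h import *
plan(.4739,.1709,.165,-8.9)
"
```

```text
t 20.28 pos [0.4738 0.1684 0.1987] head -9.11 w 0.0196 F [-0.1 -0.2 -0.6] tilt [-0.002 -0.001 -1.   ]
  offset cm [-0.03 -0.25  3.37] yaw -0.21 dist mm 33.8
```

Call:
{"name": "step_arm", "arguments": {"increments": [{"offset": [0,-0.2,1.5],"yaw": -0.2},{"offset": [0,-0.2,3],"yaw": -0.2},{"offset": [0,-0.2,4.5],"yaw": -0.2},{"offset": [0,-0.2,5],"yaw": -0.2},{"offset": [0,-0.2,5],"yaw": -0.2},{"offset": [0,-0.2,5],"yaw": -0.2}]}}

```text
time_s: 20.78
eef_pos: [0.4744, 0.1717, 0.1497]
orientation: [0.997, -0.077, -0.0, 0.0]
wrist_force: [-0.4, 0.0, -0.7]
width: 0.0195
```

```bash
python3 -c "
from h import *
plan(.4739,.1709,.11,-8.9)
ci=camera_info('wrist')
import pickle;pickle.dump(ci,open('w20.pkl','wb'))
i=capture('wrist');cv2.imwrite('pics/w20.png',i[:,:,::-1]);crop(i,230,70,110,150,4,'pics/w20c.png')
i=capture('scene');crop(i,230,120,160,130,5,'pics/s20.png')
i=capture('top');crop(i,160,180,140,100,5,'pics/t20.png')
"
```

```text
t 20.78 pos [0.4744 0.1717 0.1497] head -8.81 w 0.0195 F [-0.4  0.  -0.7] tilt [-0. -0. -1.]
  offset cm [-0.04  0.09  3.97] yaw 0.09 dist mm 39.7
```

View pics/w20c.png

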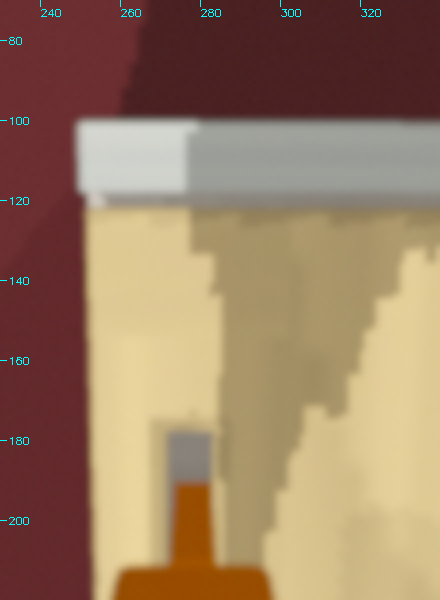

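View pics/s20.png

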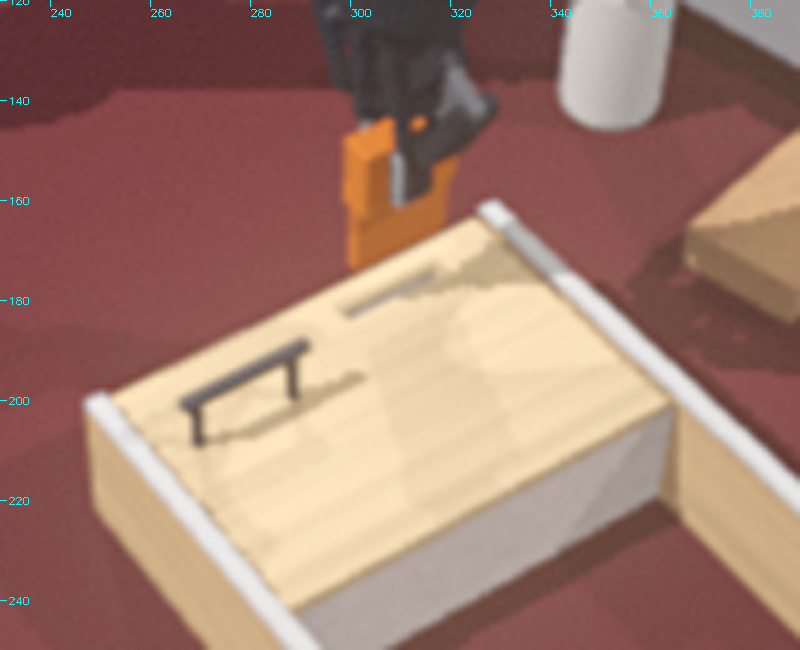

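```bash
python3 -c "
from h import *
import pickle;ci=pickle.load(open('w20.pkl','rb'))
o=readout.get_obs();r=R.from_quat(o['orientation'])
h=np.radians(-8.9);by=np.array([-np.sin(h),np.cos(h)]);bx=np.array([np.cos(h),np.sin(h)])
for uv,l in [((277,174.5),.035),((277.3,177),.032)]:
  w=unproj(ci,uv,.083)[:2]; s=w-l*by; d=r.inv().apply(np.r_[s-o['eef_pos'][:2],0]); print('slot',s,'tool off mm',d*1000)
# lid left front edge corner, angle
a=unproj(ci,(251,125),.083);b=unproj(ci,(253,210),.083);d=a-b;print('edge heading',np.degrees(np.arctan2(d[1],d[0]))-90)
a=unproj(ci,(250,100),.089);b=unproj(ci,(340,99.7),.089);d=b-a;print('rail',np.degrees(np.arctan2(d[1],d[0])))
print(proj(ci,[o['eef_pos']+r.apply([x,-.030,.034]) for x in(-.003,.003)]))
print(proj(ci,[o['eef_pos']+r.apply([x,-.029,.041]) for x in(-.0015,.0015)]))
"
```

```text
slot [0.47444471 0.17342753] tool off mm [-0.80756412 -0.74824283 -0.00108139]
slot [0.47484135 0.17450231] tool off mm [-5.79304367e-01 -1.87090993e+00  3.62814378e-04]
edge heading -8.957686458595191
rail -8.584766709291156
[[273.43427245 193.65838426]
 [282.80039394 193.66363027]]
[[275.86858254 192.4026139 ]
 [280.38948211 192.40510678]]
```

View pics/w20.png

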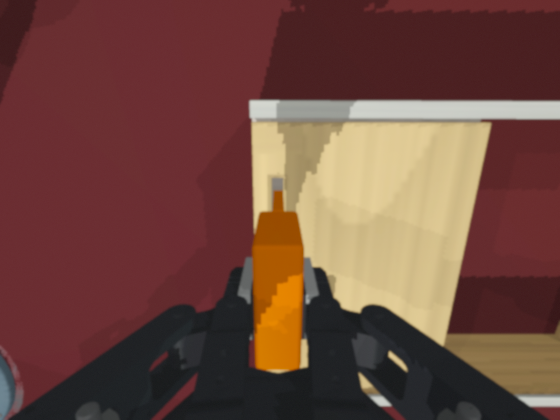

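View pics/t20.png

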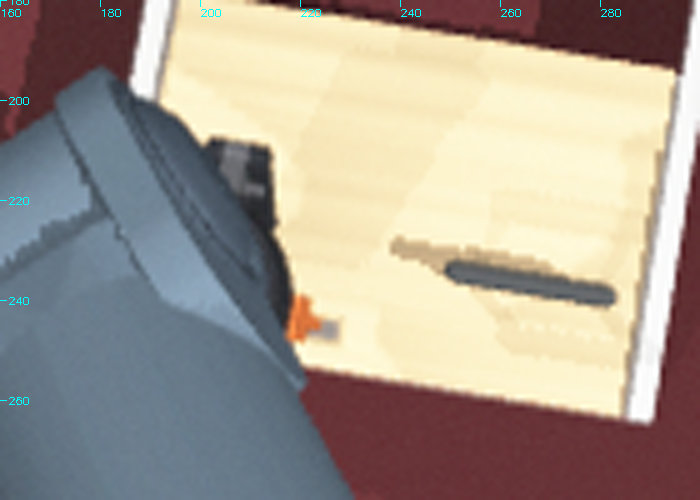

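Call:
{"name": "step_arm", "arguments": {"increments": [{"offset": [-0.06,0.1,0],"yaw": 0.1},{"offset": [-0.06,0.1,1],"yaw": 0.1},{"offset": [-0.06,0.1,2],"yaw": 0.1},{"offset": [-0.06,0.1,2.4],"yaw": 0.1},{"offset": [-0.06,0.1,2.7],"yaw": 0.1},{"offset": [-0.06,0.1,3.0],"yaw": 0.1},{"offset": [-0.06,0.1,3.3],"yaw": 0.1},{"offset": [-0.06,0.1,3.6],"yaw": 0.1},{"offset": [-0.06,0.1,3.6],"yaw": 0.1}]}}

```text
time_s: 21.68
eef_pos: [0.473, 0.1714, 0.1129]
orientation: [0.997, -0.077, -0.0, 0.0]
wrist_force: [0.4, -0.1, -0.0]
width: 0.0194
```

```bash
python3 -c "
from h import *
plan(.4739,.1709,.077,-8.9)
i=capture('wrist');crop(i,230,70,110,150,4,'pics/w21c.png')
i=capture('scene');crop(i,230,120,160,130,5,'pics/s21.png')
"
```

```text
t 21.68 pos [0.473  0.1714 0.1129] head -8.83 w 0.0194 F [ 0.4 -0.1 -0. ] tilt [-0.001 -0.    -1.   ]
  offset cm [0.1  0.03 3.59] yaw 0.07 dist mm 35.9
```

View pics/s21.png

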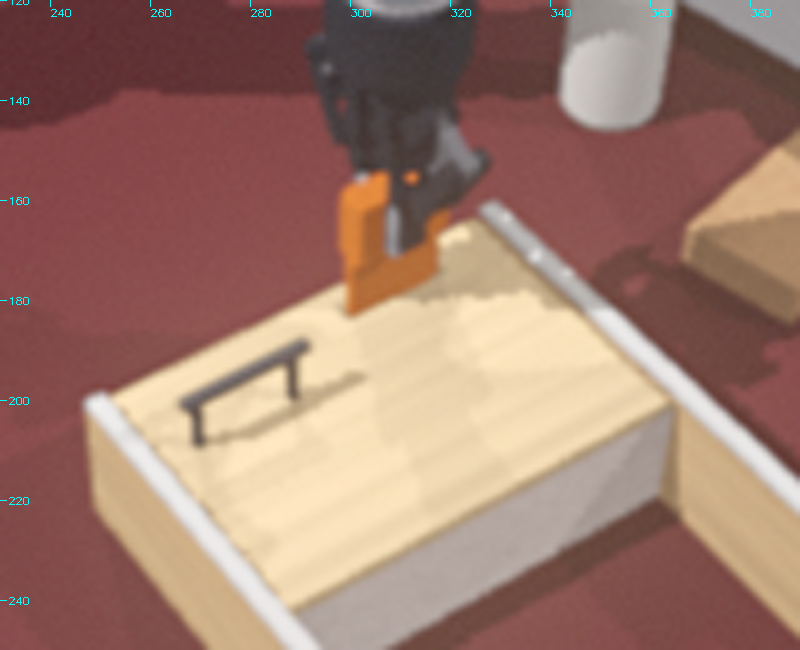

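View pics/w21c.png

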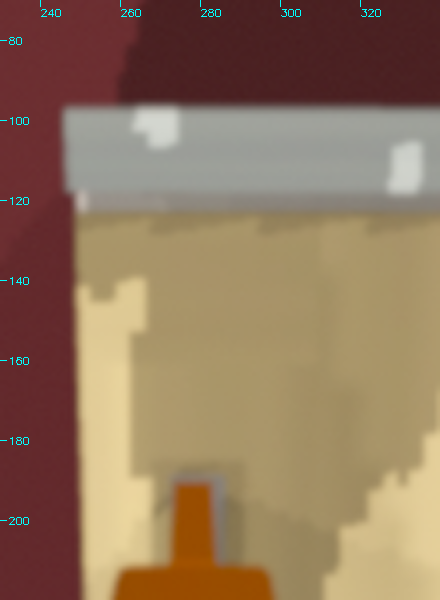

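Call:
{"name": "step_arm", "arguments": {"increments": [{"offset": [0.08,0,0.2],"yaw": 0},{"offset": [0.08,0,0.6],"yaw": 0},{"offset": [0.08,0,1.0],"yaw": 0},{"offset": [0.08,0,1.4],"yaw": 0},{"offset": [0.08,0,1.8],"yaw": 0},{"offset": [0.08,0,2.2],"yaw": 0},{"offset": [0.08,0,2.2],"yaw": 0}]}}

```text
time_s: 22.37
eef_pos: [0.4733, 0.171, 0.0904]
orientation: [0.997, -0.077, -0.001, 0.0]
wrist_force: [-0.4, -0.3, -0.7]
width: 0.0193
```

```bash
python3 -c "
from h import *
plan(.4739,.1709,.077,-8.9)
i=capture('scene');crop(i,230,120,160,130,5,'pics/s22.png')
"
```

```text
t 22.37 pos [0.4733 0.171  0.0904] head -8.83 w 0.0193 F [-0.4 -0.3 -0.7] tilt [-0.002 -0.001 -1.   ]
  offset cm [0.06 0.   1.34] yaw 0.07 dist mm 13.4
```

View pics/s22.png

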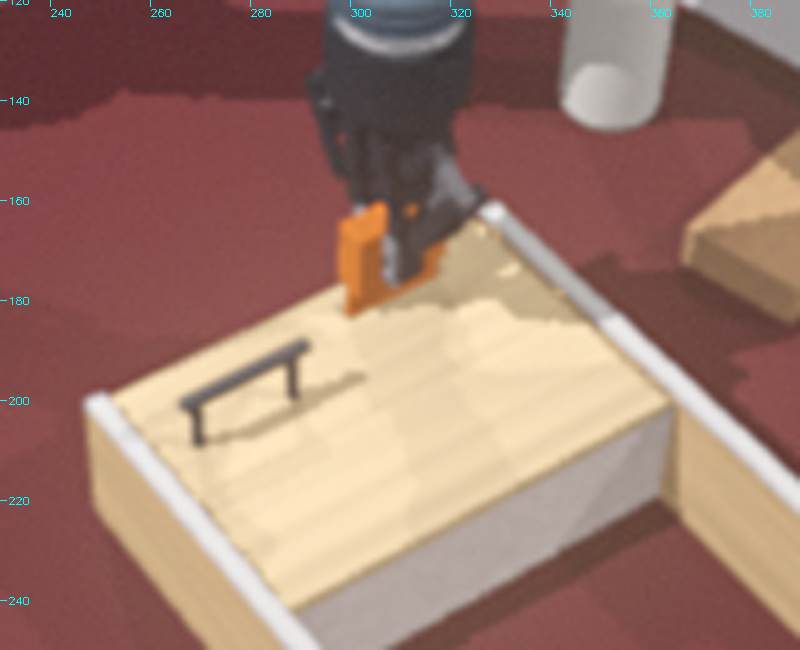

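Going in freely. Continue to seat.

Call:
{"name": "step_arm", "arguments": {"increments": [{"offset": [0.03,0,0.4],"yaw": 0},{"offset": [0.03,0,0.8],"yaw": 0},{"offset": [0.03,0,1.1],"yaw": 0},{"offset": [0.03,0,1.4],"yaw": 0},{"offset": [0.03,0,1.6],"yaw": 0},{"offset": [0.03,0,1.6],"yaw": 0}]}}

```text
time_s: 22.92
eef_pos: [0.4748, 0.1713, 0.0756]
orientation: [0.997, -0.077, 0.0, 0.0]
wrist_force: [-0.2, 0.2, -0.8]
width: 0.0194
```

```bash
python3 -c "
from h import *
plan(.4739,.1709,.077,-8.9)
i=capture('scene');crop(i,230,120,160,130,5,'pics/s23.png')
"
```

```text
t 22.92 pos [0.4748 0.1713 0.0756] head -8.83 w 0.0194 F [-0.2  0.2 -0.8] tilt [ 0. -0. -1.]
  offset cm [-0.08  0.06 -0.14] yaw 0.07 dist mm 1.7
```

View pics/s23.png

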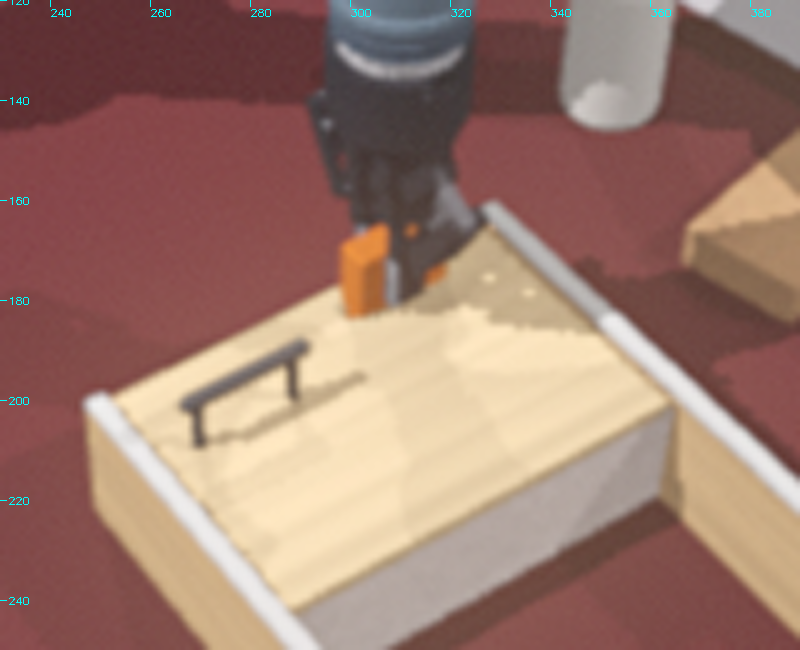

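Nearly seated, with no contact force yet. A few mm more.

Call:
{"name": "step_arm", "arguments": {"increments": [{"offset": [0,0,0.2],"yaw": 0},{"offset": [0,0,0.4],"yaw": 0},{"offset": [0,0,0.6],"yaw": 0},{"offset": [0,0,0.6],"yaw": 0},{"offset": [0,0,0.6],"yaw": 0}]}}

```text
time_s: 23.38
eef_pos: [0.4757, 0.1712, 0.0752]
orientation: [0.997, -0.078, 0.001, 0.002]
wrist_force: [-13.0, -7.7, 38.0]
width: 0.0196
```

Call:
{"name": "step_arm", "arguments": {"increments": [{"offset": [0,0,-0.3],"yaw": 0},{"offset": [0,0,-0.5],"yaw": 0},{"offset": [0,0,-0.5],"yaw": 0}]}}

```text
time_s: 23.63
eef_pos: [0.4752, 0.1716, 0.0754]
orientation: [0.997, -0.077, 0.001, -0.0]
wrist_force: [-0.8, -0.4, 8.7]
width: 0.0194
```

Call:
{"name": "step_arm", "arguments": {"increments": [{"offset": [0,0,0],"yaw": 0},{"offset": [0,0,0],"yaw": 0},{"offset": [0,0,0],"yaw": 0},{"offset": [0,0,0],"yaw": 0},{"offset": [0,0,0],"yaw": 0},{"offset": [0,0,-1],"yaw": 0},{"offset": [0,0,-3],"yaw": 0},{"offset": [0,0,-6],"yaw": 0},{"offset": [0,0,-10],"yaw": 0},{"offset": [0,0,-12],"yaw": 0},{"offset": [0,0,-12],"yaw": 0}], "grip": -0.2}}

```text
time_s: 24.55
eef_pos: [0.4785, 0.1736, 0.2009]
orientation: [0.997, -0.077, 0.006, -0.002]
wrist_force: [1.9, 0.5, 0.2]
width: 0.0512
```

```bash
python3 -c "
from h import *
plan(.4739,.1709,.077,-8.9)
i=capture('wrist');cv2.imwrite('pics/w24.png',i[:,:,::-1])
i=capture('scene');crop(i,230,120,160,130,5,'pics/s24.png')
"
```

```text
t 24.55 pos [0.4785 0.1736 0.2009] head -8.81 w 0.0512 F [1.9 0.5 0.2] tilt [ 0.012  0.003 -1.   ]
  offset cm [-0.41  0.33 12.39] yaw 0.09 dist mm 124.0
```

View pics/s24.png

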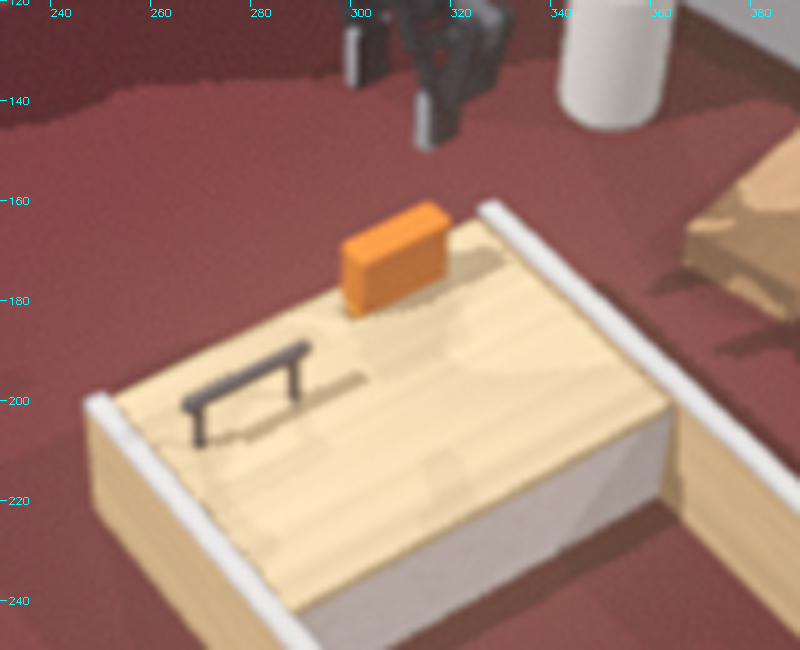

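View pics/w24.png

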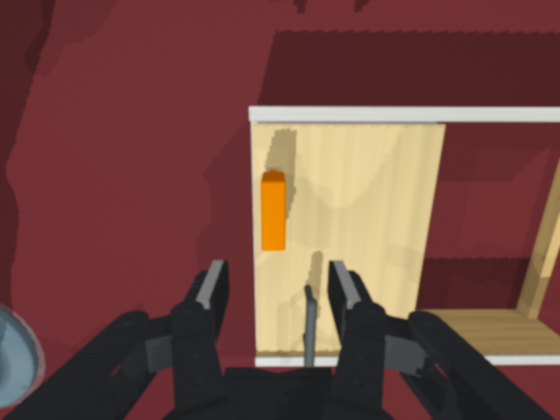

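Call:
{"name": "step_arm", "arguments": {"increments": [{"offset": [0,0,0],"yaw": 0},{"offset": [0,0,0],"yaw": 0},{"offset": [0,0,0],"yaw": 0},{"offset": [0,0,0],"yaw": 0}]}}

```text
time_s: 24.98
eef_pos: [0.4735, 0.171, 0.1932]
orientation: [0.997, -0.077, -0.001, 0.0]
wrist_force: [0.2, -0.7, 0.8]
width: 0.0512
```

```bash
python3 -c "
from h import *
i=capture('top');cv2.imwrite('pics/t25.png',i[:,:,::-1])
ci=camera_info('scene')
h=-.1554;c,s=np.cos(h),np.sin(h);T=lambda x,y,z:[.5419+c*x-s*y,.1103+s*x+c*y,z]
print(proj(ci,[T(-.07,.02,.127),T(-.07,.02,.083),T(-.07,.08,.127),T(-.07,.08,.083)]).round(1))
"
```

```text
[[300.5 172.4]
 [300.2 183.8]
 [318.6 163.5]
 [317.8 175. ]]
```

View pics/t25.png

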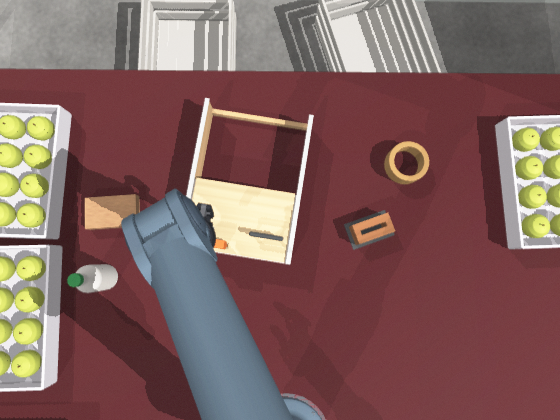

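```bash
python3 -c "
from rig import robot
print(robot.job_done())"
```

```text
the job is handed in; nothing more can be done
None
```

I placed the apple upright in the left cell, slid the lid shut, pushed the locking plate down until its head met the lid, let go and backed off. I then handed the job in at about 25 s of the 70 s allowed; no verdict was reported.

**Last checks**
- **Apple:** it stood in the cell before the lid closed. The shut lid hides it, so I could not look again.
- **Lid:** it is at its stop. The push force rose to 24 N with no further movement, and the slot measured at box x = -80 mm. It looked unmoved after the plate went in.
- **Plate:** it is down on the lid. The push met 38 N, with the head at about 0.105 m by the arm's position. The head's corners in the scene picture are within about 2 pixels of the seated position.
- **Bystanders:** the tape, bottle and cartons look unmoved in the top view. The packed apples looked unmoved before the lid covered them.
- **Arm:** clear of everything, with about 1 N at the wrist.

**What disagreed**
- **Fingertips:** they sat about 20 mm farther back from the TCP than described. The first two grips on the apple closed too high and had to be redone lower, without moving it.
- **Cameras:** the top and wrist cameras differed by about 4 mm on the box. I used the wrist view and the arm's own position for the lid and plate.

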